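# Stack a strainer cascade on the sample tube

## Robot

A 6-joint arm with a two-finger parallel gripper is mounted at the origin on the work surface. World frame = base frame: x ahead of the robot, y to its left, z up, the work surface at z = 0. Lengths are in m, angles in rad, forces in N, time in s.
With the tool pointing down it reaches from about 0.275 to 0.775 m from the base axis. Payload 14.6 kg.
Tool frame: the origin (TCP) lies at the centre of the arm's flange, where the gripper is bolted on; the fingertips stand manip.finger_overhang ahead of it and the grasp point (between the pads) lies 155 mm ahead of it (manip.finger_overhang is the distance from the TCP to the fingertips, in m); z points along the fingers, y is the direction in which the jaws open and shut (so a half turn about z gives the same grasp; the last joint's range is limited). The gripper opens to 85 mm and grips with 20 to 120 N. Pads are 22 mm wide; open, the fingers measure 114 mm over their backs; the gripper's body (76 mm by 85 mm) begins 54 mm behind the grasp point. The pads swing forward as they close: fully open they stand 13 mm farther back than shut.
Start: joints at [-1.31, 0.263, -0.048, 1.259, 0, 1.415], TCP at [0.212, -0.48, 0.405] pointing down, gripper open.
Joint ranges: [-2.65, 2.65], [-0.89, 1.7], [-1.18, 1.37], [-2.13, 2.11], [-1.35, 1.29], [-3.14, 3.14]. Speed limits (rad/s): [1.89, 1.89, 2.57, 2.79, 3.14, 3.14].

## Interface

Orientations are given as a rotation vector (axis times angle).
In Python, from plant import manip, capture, camera_model, workorder gives the robot as it stands.
- The arm moves only by the tool arm_command, never from a script. Its argument "motion" is a list of rows, each an object of numbers: "x", "y", "z": the shift along the tool's x, y, z in cm; "wx", "wy", "wz": the turn, a rotation vector about the tool's x, y, z in rad; "grip": the opening, from 0 (shut) to 1 (fully open). In form: [{"x": .., "y": .., "z": .., "wx": .., "wy": .., "wz": .., "grip": ..}, ...]. A call has exactly 5 rows; each row shifts and turns the commanded pose from where the row before left it, along the tool's axes as they then stand; what a row does not reach is not made up. A row lasts 1/8 s, in which the tool goes at most 62.5 mm and 10.7 degrees, less where a joint would pass 70% of its speed; a pose out of reach is approached as far as the arm can. A call with a gripper value outside its range is refused whole. The fingers move at their own pace and stop on an object; the grip force is fixed at half the most. Time passes only in rows, so rows that do not move let the fingers close, or fill a call up. It gives the time, the measured TCP pose, the force and the opening at its end, in the units of the state.
- manip.sense(): the state, without advancing time (a new reading comes with each control period).
- capture(name): name is "side" or "top" or "wrist"; returns the picture (384x512x3 uint8, red, green, blue); there is no depth.
- camera_model(name): a dict with "K" (3x3 intrinsics, pixels), "distortion" ([k1, k2, p1, p2, k3] as OpenCV has them; the pictures are not rectified), "world_from_camera" (4x4, takes a point from camera to world coordinates); the wrist camera has in their place "tool_from_camera" (4x4, takes a point from camera to tool coordinates, whose origin is the TCP and whose axes are the flange's). Camera axes: x right, y down, z forward; pixel columns grow to the right and rows downward; lengths in m; the calibration is good to about 2 mm. A picture is of the moment at which its call begins: read the wrist's pose just before it. camera_model takes no time and is no camera call.
- workorder.close_job(): hands the job in, once; it reports no verdict.
The state is a dict: "time": time; "joint_positions": joint angles; "qd": joint speeds; "joint_efforts": joint torques, N m; "ee_pos": TCP position; "eef_rot": TCP orientation; "ft_force": force on the tool from outside, world axes, zero at the start; "torque": the same for the moment, N m; "finger_gap": finger opening in m.
Only numpy, scipy, OpenCV 4.12 (cv2) and the standard library are available. Lean on these libraries where they do the work, as an engineer would, in place of code of your own. Each camera call takes 0.05 s, during which the arm holds its last target. There are 200 camera calls.

## Task

Build the filter cascade on the open tube with the clear ring, finest mesh at the bottom: first the blue strainer into the ring, then the white one into it, then the yellow one, and last the grey funnel on top. Seat each piece upright and fully home, and let go of it, before fetching the next; leave the green strainer, the vial, the tweezers and the pipette where they are.

Things in the scene. Friction and masses are not known exactly. Their poses are not given: they have to be found in the camera images.
- strainer_blue: blue strainer cup (40 micrometre mesh, the finest), loose, upright, about 16 g. Origin: centre of underside. z 0-14 mm: spigot, 22 mm across at the foot, 29 mm from z 9; flat shoulder at z 14; z 14-30: grip band 42 mm across; narrows to 39 mm at the rim, z 38. Mouth 31 mm wide, 20 deep: the next spigot drops in, 1 mm clear all round, its shoulder rests on this rim, so each strainer adds 24 mm
- strainer_white: white strainer cup (70 micrometre mesh), loose, upright, about 16 g. Origin: centre of underside. z 0-14 mm: spigot, 22 mm across at the foot, 29 mm from z 9; flat shoulder at z 14; z 14-30: grip band 42 mm across; narrows to 39 mm at the rim, z 38. Mouth 31 mm wide, 20 deep: the next spigot drops in, 1 mm clear all round, its shoulder rests on this rim, so each strainer adds 24 mm
- strainer_yellow: yellow strainer cup (100 micrometre mesh), loose, upright, about 16 g. Origin: centre of underside. z 0-14 mm: spigot, 22 mm across at the foot, 29 mm from z 9; flat shoulder at z 14; z 14-30: grip band 42 mm across; narrows to 39 mm at the rim, z 38. Mouth 31 mm wide, 20 deep: the next spigot drops in, 1 mm clear all round, its shoulder rests on this rim, so each strainer adds 24 mm
- strainer_green: green stackable cell strainer, a spare that is not wanted: same shape and size as the others (42 mm across, 38 mm tall, origin at the centre of its underside). Stays where it is.
- funnel: dark grey hopper funnel, loose, upright, about 22 g, 54 mm tall. Origin: centre of underside, z up. Same spigot as the strainers (z 0-14 mm, 22 to 29 mm across), flat shoulder 38 mm across at z 14, cone from z 18 to 32, then an upright round wall 54 mm across from z 32 to 54: grip it there
- tube_stand: fixed: open clear 50 mL tube in a grey stand (foot 72 mm across), on top a clear ring with black collar, 42 mm across, rim 130 mm above the origin, mouth like a strainer's (31 mm wide, 20 deep); side port sticks out 10 mm, 14 below the rim. Origin: centre of underside. Seated, the stacked pieces' origins are on its axis at 116, 140, 164, 188 mm (funnel)
- capped_stand: bystander, fixed: amber 50 mL tube with a red screw cap in the same kind of grey stand, 124 mm tall, foot 72 mm across. Origin: centre of its underside. Not to be used.
- vial: bystander, loose: glass vial with red cap, 28 mm across, 51 mm tall, standing upright. Origin: centre of its underside.
- tweezers: bystander, loose: steel tweezers lying flat on the bench, 130 mm long along their x (from -68 to +62 mm), 9 mm wide, 7 mm tall. Origin: on the bench under their middle.
- pipette: bystander, loose: white hand pipette with yellow plunger button lying on the bench, about 285 mm long along its x (button at -123 mm, nose at +161 mm), 35 mm wide, 31 mm tall. Origin: on the bench under it.

How it is judged:
On the way, in this order (a step that is already met when the one before it is completed fails the run):
1. the blue strainer is seated upright in the ring on the tube and let go (z of strainer_blue in the frame of tube_stand between 0.112 and 0.12 m and horizontal distance between strainer_blue and tube_stand below 0.009 m and angle between strainer_blue's own z axis and vertical below 0.1 rad and linear speed of strainer_blue below 0.02 m/s and angular speed of strainer_blue below 0.2 rad/s and contact force between the fingers and strainer_blue below 0.05 N), for 0.2 s.
2. the white strainer is seated upright in the blue strainer and let go (z of strainer_white in the frame of tube_stand between 0.136 and 0.144 m and horizontal distance between strainer_white and tube_stand below 0.009 m and angle between strainer_white's own z axis and vertical below 0.1 rad and linear speed of strainer_white below 0.02 m/s and angular speed of strainer_white below 0.2 rad/s and contact force between the fingers and strainer_white below 0.05 N), for 0.2 s.
3. the yellow strainer is seated upright in the white strainer and let go (z of strainer_yellow in the frame of tube_stand between 0.16 and 0.168 m and horizontal distance between strainer_yellow and tube_stand below 0.009 m and angle between strainer_yellow's own z axis and vertical below 0.1 rad and linear speed of strainer_yellow below 0.02 m/s and angular speed of strainer_yellow below 0.2 rad/s and contact force between the fingers and strainer_yellow below 0.05 N), for 0.2 s.
4. the funnel is seated upright in the yellow strainer and let go (z of funnel in the frame of tube_stand between 0.184 and 0.192 m and horizontal distance between funnel and tube_stand below 0.009 m and angle between funnel's own z axis and vertical below 0.1 rad and linear speed of funnel below 0.02 m/s and angular speed of funnel below 0.2 rad/s and contact force between the fingers and funnel below 0.05 N), for 0.2 s.
At the end, for the whole second after the job is handed in: Blue strainer, white strainer, yellow strainer and funnel are stacked in that order, bottom to top, on the open tube: each within 4 mm of its seated height, within 9 mm of the tube's axis, tilted under 0.1 rad, and at rest (z of strainer_blue in the frame of tube_stand between 0.112 and 0.12 m and horizontal distance between each of strainer_blue, strainer_white, strainer_yellow, funnel and tube_stand below 0.009 m and angle between each of strainer_blue, strainer_white, strainer_yellow, funnel's own z axis and vertical below 0.1 rad and linear speed of each of strainer_blue, strainer_white, strainer_yellow, funnel below 0.02 m/s and angular speed of each of strainer_blue, strainer_white, strainer_yellow, funnel below 0.2 rad/s and z of strainer_white in the frame of tube_stand between 0.136 and 0.144 m and z of strainer_yellow in the frame of tube_stand between 0.16 and 0.168 m and z of funnel in the frame of tube_stand between 0.184 and 0.192 m); the robot touches nothing.
It fails at once if the green strainer moved more than 30 mm (distance of strainer_green from where it was at the start of the episode above 0.03 m).
It fails at once if the vial moved more than 30 mm (distance of vial from where it was at the start of the episode above 0.03 m).
It fails at once if the tweezers moved more than 30 mm (distance of tweezers from where it was at the start of the episode above 0.03 m).
It fails at once if the pipette moved more than 30 mm (distance of pipette from where it was at the start of the episode above 0.03 m).
It also fails if it takes over 93 s, if anything falls off the work surface, if the arm or the gripper's body presses on something with over 40 N, if the wrist force passes 120 N, or if a joint passes its speed limit or range.

## Working session

There is one attempt and no reset: what is moved stays moved. The work goes in short steps, Python scripts to look and compute and a tool call to move; the robot and the scene stay as the last step left them, time stands still between calls to the robot, and variables do not carry over. Pictures are saved under pics/ and viewed, about 12 in all and at most 16, crops included, and the job is handed in when it is done.

Besides the shell and the picture viewer there is one more tool, called after "Request:" as name(argument=value, ...) on one line, values as JSON. arm_command: Moves the arm, as the interface text tells. Its arguments: {"type":"object","properties":{"motion":{"type":"array"}},"required":["motion"]}

```bash
mkdir -p pics; ls; cat > h.py <<'E'
import numpy as np, cv2
from plant import manip, capture, camera_model, workorder
from scipy.spatial.transform import Rotation as R
def cam(name, s=None):
    m=camera_model(name); K=np.array(m["K"]); d=np.array(m["distortion"],float)
    if name=="wrist":
        s=s or manip.sense(); T=np.eye(4); T[:3,:3]=R.from_rotvec(s["eef_rot"]).as_matrix(); T[:3,3]=s["ee_pos"]
        W=T@np.array(m["tool_from_camera"])
    else: W=np.array(m["world_from_camera"])
    return K,d,W
def ray(c,uv):
    K,d,W=c; p=cv2.undistortPoints(np.array([[uv]],float),K,d)[0,0]
    return W[:3,3],W[:3,:3]@np.array([p[0],p[1],1])
def onz(c,uv,z):
    o,r=ray(c,uv); return o+r*(z-o[2])/r[2]
def proj(c,P):
    K,d,W=c; V=np.linalg.inv(W); P=np.atleast_2d(P).astype(float)
    return cv2.projectPoints(P,cv2.Rodrigues(V[:3,:3])[0],V[:3,3],K,d)[0][:,0]
def shot(name,fn):
    s=manip.sense(); im=capture(name); cv2.imwrite("pics/"+fn,cv2.cvtColor(im,cv2.COLOR_RGB2BGR)); return im,cam(name,s)
E
python3 - <<'E'
from h import *
s=manip.sense(); print(s, manip.finger_overhang)
for n in ["top","side","wrist"]:
    im,c=shot(n,n+"0.png"); print(n,c[2].round(3).tolist(), c[0].round(0).tolist())
a=cv2.imread("pics/top0.png");
E
```

```text
pics
{'time': 0.0, 'joint_positions': array([-1.31028619e+00,  2.63532749e-01, -4.89412159e-02,  1.25937126e+00,
        1.33176950e-05,  1.41548328e+00]), 'qd': array([-4.15242970e-04,  6.53793152e-04,  9.97438360e-04,  8.13556192e-04,
       -7.16644682e-04, -6.19258630e-05]), 'joint_efforts': array([-4.57393820e-03, -6.37609935e+01,  3.84574413e+01,  1.35078141e-02,
       -2.84047010e-04, -5.20831020e-05]), 'ee_pos': array([ 0.21203844, -0.4801833 ,  0.40421833]), 'eef_rot': array([-3.07291015e+00, -6.48261517e-01,  6.57095168e-05]), 'ft_force': array([-0.62338565, -0.10657665,  0.00680049]), 'torque': array([ 0.0446485 , -0.0220657 , -0.04008932]), 'finger_gap': 0.08538188208794291} 0.1734
top [[-0.013, -0.995, 0.103, 0.448], [-1.0, 0.013, 0.005, 0.054], [-0.007, -0.103, -0.995, 0.918], [0.0, 0.0, 0.0, 1.0]] [[364.0, 0.0, 250.0], [0.0, 364.0, 189.0], [0.0, 0.0, 1.0]]
side [[-0.99, -0.101, 0.1, 0.444], [-0.142, 0.632, -0.762, 0.682], [0.014, -0.768, -0.64, 0.554], [0.0, 0.0, 0.0, 1.0]] [[380.0, 0.0, 250.0], [0.0, 380.0, 186.0], [0.0, 0.0, 1.0]]
wrist [[0.405, -0.881, -0.244, 0.275], [-0.914, -0.39, -0.108, -0.452], [0.0, 0.267, -0.964, 0.374], [0.0, 0.0, 0.0, 1.0]] [[306.0, 0.0, 252.0], [0.0, 306.0, 192.0], [0.0, 0.0, 1.0]]
```

View pics/top0.png

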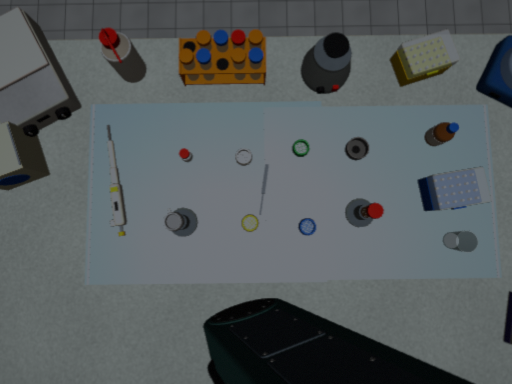

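View pics/side0.png

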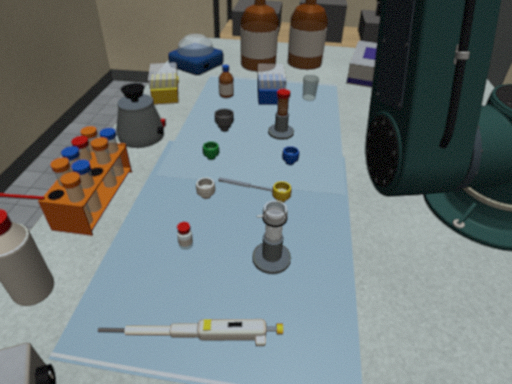

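The top view shows the pipette near (113,180), vial (186,155), white (244,157), green (301,148), funnel (357,149), open stand (176,221), yellow (250,222), blue (307,227), capped stand (370,211) and tweezers (264,190). The side view agrees, and the ring's side port points left in it (about +x).

```bash
cat > m.py <<'E'
from h import *
im=cv2.imread("pics/top0.png"); c=cam("top"); hsv=cv2.cvtColor(im,cv2.COLOR_BGR2HSV)
bg=cv2.medianBlur(im,51)
diff=np.abs(im.astype(int)-bg).max(2)
for n,(u,v),z in [("blue",(307,227),.03),("white",(244,157),.03),("yellow",(250,222),.03),("green",(301,148),.03),("funnel",(357,149),.05),("ring",(175,221),.13),("vial",(186,155),.05)]:
    r=16; p=im[v-r:v+r,u-r:u+r]; d=(diff[v-r:v+r,u-r:u+r]>22).astype(np.uint8)
    k,l,st,ce=cv2.connectedComponentsWithStats(d); i=1+np.argmax(st[1:,4])
    cs=max(cv2.findContours((l==i).astype(np.uint8),0,2)[0],key=cv2.contourArea)
    (x,y),rad=cv2.minEnclosingCircle(cs); x+=u-r;y+=v-r
    print(n,(round(x,1),round(y,1)),round(rad,1),onz(c,(x,y),z).round(3), "reach",np.hypot(*onz(c,(x,y),z)[:2]).round(3))
for uv in [(268,165),(261,213),(109,126),(122,234)]: print(onz(c,uv,.005).round(3))
a=cv2.imread("pics/top0.png")[100:260,90:400]; b=cv2.resize(a,(775,400),interpolation=cv2.INTER_CUBIC); cv2.imwrite("pics/crop0.png",b)
cs=cam("side"); 
E
python3 m.py
```

```text
blue (306.8, 226.1) 9.3 [ 0.447 -0.078  0.03 ] reach 0.453
white (243.3, 158.0) 8.3 [0.616 0.074 0.03 ] reach 0.621
yellow (249.4, 222.6) 9.0 [0.457 0.061 0.03 ] reach 0.461
green (300.2, 147.8) 9.2 [ 0.64  -0.067  0.03 ] reach 0.643
funnel (356.2, 147.9) 12.5 [ 0.633 -0.2    0.05 ] reach 0.664
ring (180.1, 221.6) 16.1 [0.46 0.21 0.13] reach 0.505
vial (185.0, 155.0) 7.8 [0.622 0.215 0.05 ] reach 0.658
[0.602 0.012 0.005]
[0.481 0.032 0.005]
[0.709 0.42  0.005]
[0.433 0.38  0.005]
```

View pics/crop0.png

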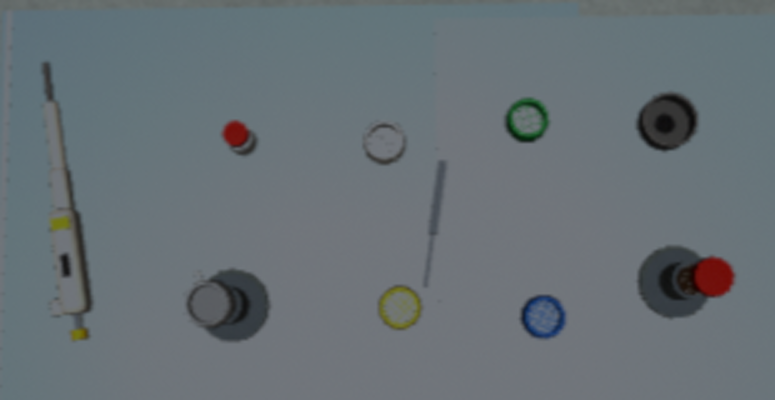

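Request:
arm_command(motion=[{"wz": 0.139,"z": 0.8},{"wz": 0.139},{"wz": 0.138},{"x": 1.96,"y": -3.35,"z": 0.8},{"x": 1.96,"y": -3.35,"z": 0.8}])

```text
invalid input at $.motion[0]: expected keys x, y, z, wx, wy, wz, grip
```

Request:
arm_command(motion=[{"x": 1.96,"y": -3.35,"z": 0.8},{"x": 1.96,"y": -3.35,"z": 0.8},{"x": 1.96,"y": -3.35,"z": 0.8},{"x": 1.96,"y": -3.35,"z": 0.8},{"x": 1.96,"y": -3.35,"z": 0.8}])

```text
invalid input at $.motion[0]: expected keys x, y, z, wx, wy, wz, grip
```

Request:
arm_command(motion=[{"x": 1.96,"y": -3.35,"z": 0.8},{"x": 1.96,"y": -3.35,"z": 0.8},{"x": 1.96,"y": -3.35,"z": 0.8},{"x": 1.96,"y": -3.35,"z": 0.8},{"x": 1.96,"y": -3.35,"z": 0.8}])

```text
invalid input at $.motion[0]: expected keys x, y, z, wx, wy, wz, grip
```

All keys are required.

Request:
arm_command(motion=[{"x": 0,"y": 0,"z": 0.8,"wx": 0,"wy": 0,"wz": 0.139,"grip": 1},{"x": 0,"y": 0,"z": 0,"wx": 0,"wy": 0,"wz": 0.139,"grip": 1},{"x": 0,"y": 0,"z": 0,"wx": 0,"wy": 0,"wz": 0.138,"grip": 1},{"x": 1.96,"y": -3.35,"z": 0.8,"wx": 0,"wy": 0,"wz": 0,"grip": 1},{"x": 1.96,"y": -3.35,"z": 0.8,"wx": 0,"wy": 0,"wz": 0,"grip": 1}])

```text
time: 0.78
ee_pos: [0.2515, -0.4126, 0.3802]
eef_rot: [-3.141, 0.002, 0.0]
ft_force: [0.1, 0.3, 0.7]
finger_gap: 0.0853
```

Request:
arm_command(motion=[{"x": 1.96,"y": -3.35,"z": 0.8,"wx": 0,"wy": 0,"wz": 0,"grip": 1},{"x": 1.96,"y": -3.35,"z": 0.8,"wx": 0,"wy": 0,"wz": 0,"grip": 1},{"x": 1.96,"y": -3.35,"z": 0.8,"wx": 0,"wy": 0,"wz": 0,"grip": 1},{"x": 1.96,"y": -3.35,"z": 0.8,"wx": 0,"wy": 0,"wz": 0,"grip": 1},{"x": 1.96,"y": -3.35,"z": 0.8,"wx": 0,"wy": 0,"wz": 0,"grip": 1}])

```text
time: 1.4
ee_pos: [0.3497, -0.2446, 0.3404]
eef_rot: [-3.142, 0.001, -0.0]
ft_force: [0.6, -0.2, -0.6]
finger_gap: 0.0856
```

Request:
arm_command(motion=[{"x": 1.96,"y": -3.35,"z": 0.8,"wx": 0,"wy": 0,"wz": 0,"grip": 1},{"x": 1.96,"y": -3.35,"z": 0.8,"wx": 0,"wy": 0,"wz": 0,"grip": 1},{"x": 1.96,"y": -3.35,"z": 0.8,"wx": 0,"wy": 0,"wz": 0,"grip": 1},{"x": 1.96,"y": -3.35,"z": 0.8,"wx": 0,"wy": 0,"wz": 0,"grip": 1},{"x": 1.96,"y": -3.35,"z": 0.8,"wx": 0,"wy": 0,"wz": 0,"grip": 1}])

```text
time: 2.02
ee_pos: [0.4478, -0.0771, 0.3004]
eef_rot: [-3.142, 0.0, 0.0]
ft_force: [0.2, 0.0, -0.4]
finger_gap: 0.0857
```

```bash
python3 - <<'E'
from h import *
im,c=shot("wrist","w1.png"); s=manip.sense(); p=s["ee_pos"]
print(p, proj(c,[[.447,-.078,.038],[p[0],p[1],p[2]-.1734],[p[0],p[1]+.043,p[2]-.16]]))
E
```

```text
[ 0.44894842 -0.07455257  0.29949249] [[253.53299241 197.99538504]
 [247.88569731 243.52656263]
 [156.02905316 255.71690657]]
```

View pics/w1.png

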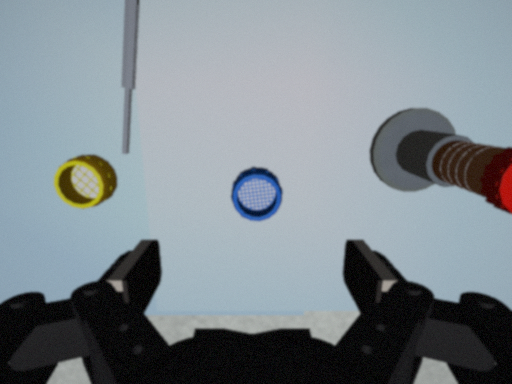

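The wrist view shows the blue rim centred near (257,193), between the open fingers (tips at about (150,245) and (355,245)); yellow is at (86,182), with the tweezers tip at (126,152).

```bash
cat >> h.py <<'E'
HUE={"blue":((100,120,40),(130,255,255)),"yellow":((22,110,60),(34,255,255)),"green":((40,80,40),(85,255,255))}
def rim(im,c,mask,zr,r):
    """centre from extremes of the largest blob: rim circle, radius r at zr (tool x = world x)"""
    k,l,st,ce=cv2.connectedComponentsWithStats(cv2.morphologyEx(mask,cv2.MORPH_CLOSE,np.ones((5,5),np.uint8)))
    i=1+np.argmax(st[1:,4]); x0,y0,w,h,a=st[i]
    cu=x0+(w-1)/2; b=onz(c,(cu,y0+h-.5),zr); t=onz(c,(cu,y0-.5),zr)
    wd=onz(c,(x0+w-.5,y0+h/2),zr)-onz(c,(x0-.5,y0+h/2),zr)
    return dict(box=(int(x0),int(y0),int(w),int(h)),xy=(round(b[0]+r,4),round(b[1],4)),width=round(float(np.hypot(*wd[:2])),4))
def col(im,n): return cv2.inRange(cv2.cvtColor(im,cv2.COLOR_RGB2HSV),*HUE[n])
E
python3 - <<'E'
from h import *
im=cv2.cvtColor(cv2.imread("pics/w1.png"),cv2.COLOR_BGR2RGB)
for _ in range(3):
    s=manip.sense(); print(s["ee_pos"])
c=cam("wrist")
for n in ["blue","yellow"]:
    print(n,rim(im,c,col(im,n),.038,.0195))
E
```

```text
[ 0.44894842 -0.07455257  0.29949249]
[ 0.44894842 -0.07455257  0.29949249]
[ 0.44894842 -0.07455257  0.29949249]
blue {'box': (232, 168, 50, 52), 'xy': (np.float64(0.4498), np.float64(-0.0775)), 'width': 0.0392}
yellow {'box': (54, 156, 62, 52), 'xy': (np.float64(0.4596), np.float64(0.0595)), 'width': 0.0484}
```

Request:
arm_command(motion=[{"x": 0.2,"y": 0,"z": 3,"wx": 0,"wy": 0,"wz": 0,"grip": 1},{"x": 0,"y": 0,"z": 3,"wx": 0,"wy": 0,"wz": 0,"grip": 1},{"x": 0,"y": 0,"z": 3,"wx": 0,"wy": 0,"wz": 0,"grip": 1},{"x": 0,"y": 0,"z": 2,"wx": 0,"wy": 0,"wz": 0,"grip": 1},{"x": 0,"y": 0,"z": 1,"wx": 0,"wy": 0,"wz": 0,"grip": 1}])

```text
time: 2.7
ee_pos: [0.4491, -0.0783, 0.1798]
eef_rot: [-3.141, 0.0, 0.002]
ft_force: [0.5, 0.3, 0.1]
finger_gap: 0.0853
```

Request:
arm_command(motion=[{"x": 0,"y": 0,"z": 0,"wx": 0,"wy": 0,"wz": 0,"grip": 0.3},{"x": 0,"y": 0,"z": 0,"wx": 0,"wy": 0,"wz": 0,"grip": 0.3},{"x": 0,"y": 0,"z": 0,"wx": 0,"wy": 0,"wz": 0,"grip": 0.3},{"x": 0,"y": 0,"z": 0,"wx": 0,"wy": 0,"wz": 0,"grip": 0.3},{"x": 0,"y": 0,"z": 0,"wx": 0,"wy": 0,"wz": 0,"grip": 0.3}])

```text
time: 3.32
ee_pos: [0.4496, -0.0784, 0.1817]
eef_rot: [3.141, -0.0, 0.003]
ft_force: [-2.6, 1.4, 11.8]
finger_gap: 0.0405
```

```bash
python3 - <<'E'
from h import *
im,c=shot("wrist","w2.png"); s=manip.sense(); print(s["ee_pos"],s["ft_force"],s["finger_gap"])
cv2.imwrite("pics/w2c.png",cv2.resize(cv2.imread("pics/w2.png")[170:384,130:380],None,fx=2.5,fy=2.5))
E
```

```text
[ 0.44959694 -0.07839529  0.18172363] [-1.55278154  0.30430731 11.50849966] 0.04056217475058098
```

View pics/w2c.png

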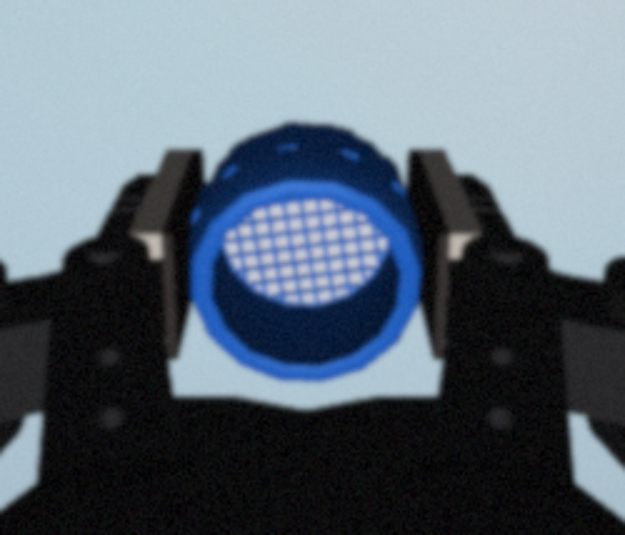

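Grip confirmed: pads on the blue band, cup level and centred. Lift it and go near the ring.

Request:
arm_command(motion=[{"x": 0,"y": 0,"z": -1.5,"wx": 0,"wy": 0,"wz": 0,"grip": 0.3},{"x": 0,"y": 0,"z": -3,"wx": 0,"wy": 0,"wz": 0,"grip": 0.3},{"x": 0,"y": 0,"z": -4,"wx": 0,"wy": 0,"wz": 0,"grip": 0.3},{"x": 0,"y": -2,"z": -4,"wx": 0,"wy": 0,"wz": 0,"grip": 0.3},{"x": 0,"y": -4,"z": -4,"wx": 0,"wy": 0,"wz": 0,"grip": 0.3}])

```text
time: 4.0
ee_pos: [0.4492, -0.0183, 0.3477]
eef_rot: [3.141, -0.004, 0.002]
ft_force: [1.8, 1.0, 0.6]
finger_gap: 0.0401
```

Request:
arm_command(motion=[{"x": 0,"y": -4,"z": 0,"wx": 0,"wy": 0,"wz": 0,"grip": 0.3},{"x": 0,"y": -5,"z": 0,"wx": 0,"wy": 0,"wz": 0,"grip": 0.3},{"x": 0,"y": -4,"z": 0,"wx": 0,"wy": 0,"wz": 0,"grip": 0.3},{"x": 0,"y": -2.8,"z": 0,"wx": 0,"wy": 0,"wz": 0,"grip": 0.3},{"x": 0,"y": 0,"z": 0,"wx": 0,"wy": 0,"wz": 0,"grip": 0.3}])

```text
time: 4.62
ee_pos: [0.45, 0.1024, 0.3463]
eef_rot: [-3.116, -0.065, 0.001]
ft_force: [-0.4, 0.1, -0.9]
finger_gap: 0.04
```

```bash
python3 - <<'E'
from h import *
im,c=shot("wrist","w3.png"); s=manip.sense(); print(s["ee_pos"],s["ft_force"],s["finger_gap"])
print(proj(c,[[.456,.224,.13],[.456,.224,.0]]))
E
```

```text
[0.45001059 0.10199258 0.34614744] [-0.00947496 -0.48385594  0.20914179] 0.04027456355897648
[[ 73.02535397 199.40840177]
 [145.27872476 163.6427567 ]]
```

View pics/w3.png

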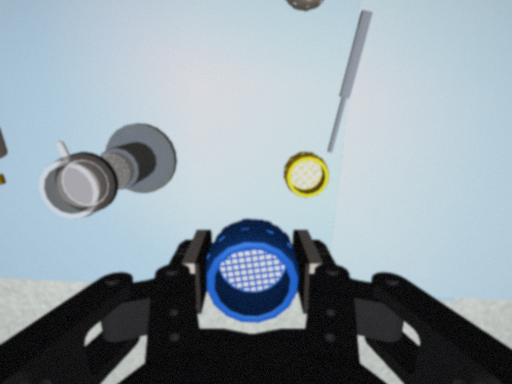

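The view shows the held blue cup level at (253,280), yellow at (306,174), the stand foot near (142,158) and the ring near (77,186) with its port pointing up (+x) at (62,150). I need a closer look at the ring.

```bash
python3 - <<'E'
from h import *
a=cv2.imread("pics/w3.png")[120:230,20:190]
b=cv2.resize(cv2.convertScaleAbs(a,alpha=1.3,beta=-40),None,fx=4.5,fy=4.5,interpolation=cv2.INTER_CUBIC); cv2.imwrite("pics/w3c.png",b)
s=manip.sense(); c=cam("wrist",s)
# foot centre: dark disc on bench
g=cv2.cvtColor(cv2.imread("pics/w3.png"),cv2.COLOR_BGR2GRAY)
t=np.arange(0,2*np.pi,np.pi/4)
for xy in [(.456,.224),(.454,.219)]:
    print(xy,(proj(c,[[xy[0]+.021*np.cos(q),xy[1]+.021*np.sin(q),.13] for q in t])-[20,120]).round(0).tolist())
E
```

```text
(0.456, 0.224) [[48.0, 48.0], [26.0, 56.0], [20.0, 78.0], [32.0, 100.0], [56.0, 110.0], [77.0, 102.0], [84.0, 81.0], [73.0, 58.0]]
(0.454, 0.219) [[57.0, 51.0], [34.0, 60.0], [28.0, 81.0], [40.0, 103.0], [64.0, 113.0], [85.0, 105.0], [92.0, 84.0], [81.0, 62.0]]
```

View pics/w3c.png

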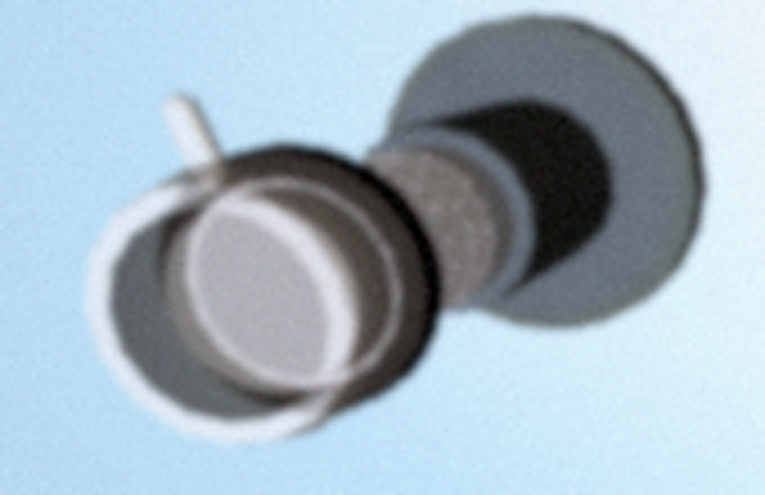

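```bash
python3 - <<'E'
from h import *
from scipy.optimize import least_squares
s=manip.sense(); c=cam("wrist",s); print(s["eef_rot"])
def f(q):
    t=np.linspace(0,2*np.pi,73)
    P=proj(c,np.c_[q[0]+.021*np.cos(t),q[1]+.021*np.sin(t),.13+0*t]); return [P[:,0].min()-(20+85/4.5),P[:,1].max()-(120+440/4.5)]
print(least_squares(f,[.46,.222],diff_step=1e-3).x)
for z in (0,.01,.02): print("foot",onz(c,(20+547/4.5,120+168/4.5),z))
ct=cam("top")
for z in (0.0,.01,.02): print("topfoot",onz(ct,(90+235/2.5,100+305/2.5),z))
print("topring",onz(ct,(173.6,221.2),.13))
print(rim(*[cv2.cvtColor(cv2.imread("pics/w3.png"),cv2.COLOR_BGR2RGB),c],col(cv2.cvtColor(cv2.imread("pics/w3.png"),cv2.COLOR_BGR2RGB),"yellow"),.038,.0195))
E
```

```text
[-3.11645810e+00 -6.38168424e-02  8.35546553e-04]
[0.46458788 0.2232969 ]
foot [0.46265209 0.2270188  0.        ]
foot [0.46441437 0.22319623 0.01      ]
foot [0.46617664 0.21937367 0.02      ]
topfoot [0.46071925 0.22564465 0.        ]
topfoot [0.46057594 0.223774   0.01      ]
topfoot [0.46043264 0.22190335 0.02      ]
topring [0.46085957 0.2238343  0.13      ]
{'box': (285, 153, 43, 44), 'xy': (np.float64(0.4587), np.float64(0.0584)), 'width': 0.0396}
```

```bash
python3 - <<'E'
from h import *
s=manip.sense(); c=cam("wrist",s)
im=cv2.cvtColor(cv2.imread("pics/w3.png"),cv2.COLOR_BGR2RGB); m=col(im,"blue"); 
p=s["ee_pos"]; r=rim(im,c,m,p[2]-.180+.038,.0195); print(r,p)
E
```

```text
{'box': (205, 220, 95, 102), 'xy': (np.float64(0.4491), np.float64(0.1051)), 'width': 0.0388} [0.45001059 0.10199258 0.34614744]
```

Request:
arm_command(motion=[{"x": 0,"y": -2,"z": 0,"wx": 0,"wy": 0,"wz": 0.042,"grip": 0.3},{"x": 0.4,"y": -3,"z": 0,"wx": 0,"wy": 0,"wz": 0,"grip": 0.3},{"x": 0.4,"y": -3,"z": 0,"wx": 0,"wy": 0,"wz": 0,"grip": 0.3},{"x": 0.4,"y": -3,"z": 0,"wx": 0,"wy": 0,"wz": 0,"grip": 0.3},{"x": 0,"y": -1.1,"z": 0,"wx": 0,"wy": 0,"wz": 0,"grip": 0.3}])

```text
time: 5.3
ee_pos: [0.462, 0.1378, 0.3517]
eef_rot: [-3.055, -0.156, 0.009]
ft_force: [-0.9, 0.2, -1.0]
finger_gap: 0.0402
```

```bash
python3 - <<'E'
from h import *
im,c=shot("wrist","w4.png"); s=manip.sense(); print(s["ee_pos"],s["eef_rot"],s["ft_force"])
p=s["ee_pos"]; print(rim(im,c,col(im,"blue"),p[2]-.180+.038,.0195))
im,c=shot("side","s4.png")
k=col(im,"blue")
a=cv2.imread("pics/s4.png")[130:290,190:350]; b=cv2.imread("pics/w4.png")[150:330,130:370]
cv2.imwrite("pics/c4.png",np.hstack([cv2.resize(a,(480,480)),cv2.resize(b,(320,240)).repeat(1,0) if 0 else cv2.copyMakeBorder(cv2.resize(b,(320,240)),0,240,0,0,0)]))
t=np.linspace(0,2*np.pi,73)
P=proj(c,np.c_[.463+.021*np.cos(t),.2235+.021*np.sin(t),.13+0*t]);print("ring pred box in side crop",((P.min(0)-[190,130])*3).round(), ((P.max(0)-[190,130])*3).round())
E
```

```text
[0.46178761 0.13784129 0.35172309] [-3.05453198 -0.15593083  0.00943124] [ 0.95342501 -0.47553971  0.31753346]
{'box': (205, 220, 95, 102), 'xy': (np.float64(0.4596), np.float64(0.1479)), 'width': 0.0391}
ring pred box in side crop [215. 204.] [291. 256.]
```

View pics/c4.png

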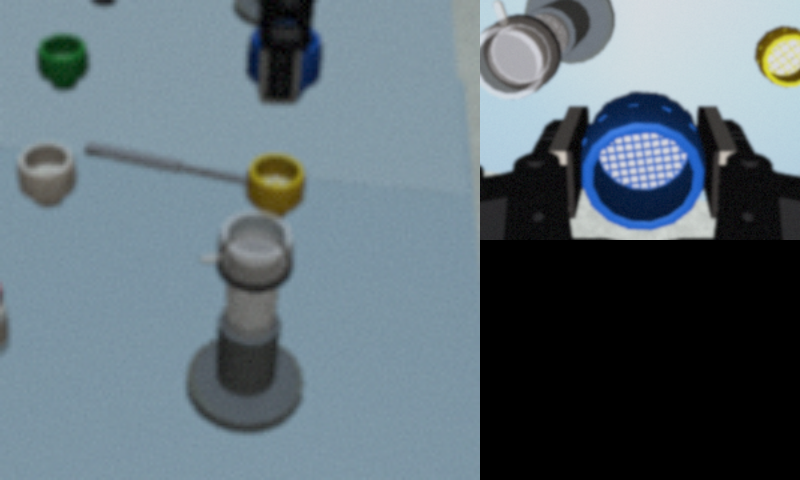

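Side view: ring rim at crop (255,235), matching the predicted box. The arm, though, moved only part of the way and is yawing, so a joint limit looks likely.

```bash
python3 - <<'E'
from h import *
s=manip.sense(); print(s["joint_positions"].round(3),s["eef_rot"])
E
```

```text
[ 0.1    0.212 -0.267  1.094  0.083  3.141] [-3.05503769 -0.15484825  0.00952762]
```

Joint 6 is at its limit, so I need tool yaw of at least the joint 1 angle. I will re-orient to yaw 0.6, upright.

```bash
python3 - <<'E'
s=open("h.py").read()
s=s.replace('xy=(round(b[0]+r,4),round(b[1],4))','xy=(b[:2]+r*unit(-c[2][:2,1])).round(4).tolist()').replace('def rim','unit=lambda v:v/np.linalg.norm(v)\ndef rim')
s+='''
def go(x,y,z,psi):
    """shift (cm, in tool axes now) and turn (rotvec, tool axes) from here to an upright pose of yaw psi"""
    s=manip.sense(); A=R.from_rotvec(s["eef_rot"]); B=R.from_euler("z",psi)*R.from_rotvec([np.pi,0,0])
    d=np.array([x,y,z])-s["ee_pos"]
    print("at",s["ee_pos"].round(4),"turn",(A.inv()*B).as_rotvec().round(3),"shift now-axes",(A.inv().apply(d)*100).round(2),"shift new-axes",(B.inv().apply(d)*100).round(2),"F",s["ft_force"].round(1),"gap",round(s["finger_gap"],4),"j",s["joint_positions"].round(2))
'''
open("h.py","w").write(s)
E
python3 -c "
from h import *
go(.4635,.2235,.355,.6)"
```

```text
at [0.4617 0.1374 0.3517] turn [-0.082 -0.019 -0.498] shift now-axes [ 1.05 -8.54  0.37] shift new-axes [ 5.01 -7.   -0.33] F [ 0.2 -0.5 -0.2] gap 0.0397 j [ 0.1   0.21 -0.27  1.09  0.08  3.14]
```

Request:
arm_command(motion=[{"x": 0,"y": 0,"z": 0,"wx": -0.027,"wy": -0.006,"wz": -0.166,"grip": 0.3},{"x": 0,"y": 0,"z": 0,"wx": -0.027,"wy": -0.006,"wz": -0.166,"grip": 0.3},{"x": 0,"y": 0,"z": 0,"wx": -0.027,"wy": -0.006,"wz": -0.166,"grip": 0.3},{"x": 1.5,"y": -2.1,"z": 0,"wx": 0,"wy": 0,"wz": 0,"grip": 0.3},{"x": 1.5,"y": -2.1,"z": -0.3,"wx": 0,"wy": 0,"wz": 0,"grip": 0.3}])

```text
time: 6.02
ee_pos: [0.4627, 0.1888, 0.3547]
eef_rot: [-3.002, -0.925, -0.001]
ft_force: [0.7, 0.4, -0.5]
finger_gap: 0.0401
```

```bash
python3 -c "
from h import *
go(.4635,.2235,.355,.6)"
```

```text
at [0.4627 0.1888 0.3547] turn [-0.    -0.    -0.002] shift now-axes [ 2.02 -2.83 -0.03] shift new-axes [ 2.03 -2.82 -0.03] F [ 0.7  0.4 -0.5] gap 0.0401 j [ 0.22  0.24 -0.22  1.11  0.    2.77]
```

Request:
arm_command(motion=[{"x": 1.0,"y": -1.4,"z": 0,"wx": 0,"wy": 0,"wz": 0,"grip": 0.3},{"x": 1.0,"y": -1.4,"z": 0,"wx": 0,"wy": 0,"wz": 0,"grip": 0.3},{"x": 0,"y": 0,"z": 0,"wx": 0,"wy": 0,"wz": 0,"grip": 0.3},{"x": 0,"y": 0,"z": 0,"wx": 0,"wy": 0,"wz": 0,"grip": 0.3},{"x": 0,"y": 0,"z": 0,"wx": 0,"wy": 0,"wz": 0,"grip": 0.3}])

```text
time: 6.65
ee_pos: [0.4636, 0.2224, 0.3547]
eef_rot: [-3.002, -0.925, -0.001]
ft_force: [-0.9, -1.1, 0.3]
finger_gap: 0.0404
```

```bash
python3 - <<'E'
from h import *
im,c=shot("wrist","w5.png"); s=manip.sense(); p=s["ee_pos"]; go(.4635,.2235,.355,.6)
r=rim(im,c,col(im,"blue"),p[2]-.180+.038,.0195);print(r, (r["xy"]-p[:2]).round(4))
im,c=shot("side","s5.png")
t=np.linspace(0,2*np.pi,73); f=3
def box(x,y,z,r): P=proj(c,np.c_[x+r*np.cos(t),y+r*np.sin(t),z+0*t]);return P
a=cv2.resize(cv2.imread("pics/s5.png")[90:290,180:340],None,fx=f,fy=f,interpolation=cv2.INTER_CUBIC)
cv2.imwrite("pics/c5.png",a)
print("ring pred",((box(.4635,.2235,.13,.021).min(0)-[180,90])*f).round(),((box(.4635,.2235,.13,.021).max(0)-[180,90])*f).round())
m=col(im,"blue"); ys,xs=np.nonzero(m[:200]); print("blue cup box side",xs.min(),xs.max(),ys.min(),ys.max())
P=np.vstack([box(p[0],p[1],p[2]-.18+h,.021) for h in (.014,.03)]);print("cup pred band",P.min(0),P.max(0))
E
```

```text
at [0.4637 0.2224 0.3548] turn [-0.    -0.001 -0.002] shift now-axes [ 0.05 -0.1  -0.02] shift new-axes [ 0.05 -0.1  -0.02] F [-0.4  0.6 -1.1] gap 0.0403 j [ 0.29  0.27 -0.18  1.12  0.    2.83]
{'box': (205, 220, 95, 102), 'xy': [0.4634, 0.222], 'width': 0.0387} [-0.0003 -0.0004]
ring pred [244. 324.] [321. 376.]
blue cup box side 61 380 48 187
cup pred band [262.4900847  161.50234324] [290.57393319 186.67597891]
```

View pics/c5.png

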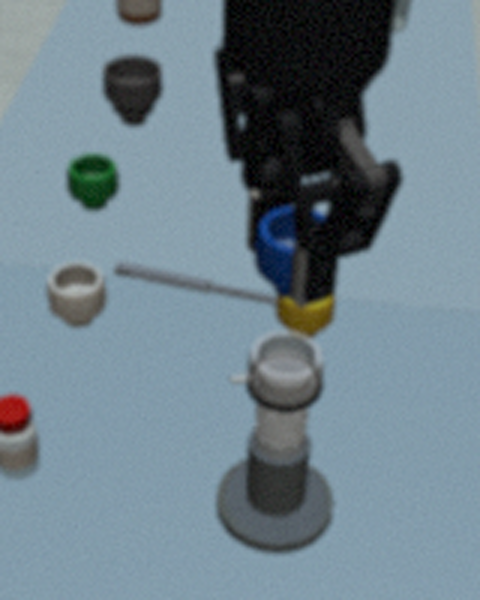

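Side view: the blue cup hangs at crop (285,245) and the ring is at (285,365). Both are offset by the same small bias from prediction, so they are aligned. Lowering.

Request:
arm_command(motion=[{"x": 0.05,"y": -0.1,"z": 1.5,"wx": 0,"wy": 0,"wz": 0,"grip": 0.3},{"x": 0,"y": 0,"z": 1.5,"wx": 0,"wy": 0,"wz": 0,"grip": 0.3},{"x": 0,"y": 0,"z": 1.0,"wx": 0,"wy": 0,"wz": 0,"grip": 0.3},{"x": 0,"y": 0,"z": 0.4,"wx": 0,"wy": 0,"wz": 0,"grip": 0.3},{"x": 0,"y": 0,"z": 0.4,"wx": 0,"wy": 0,"wz": 0,"grip": 0.3}])

```text
time: 7.38
ee_pos: [0.4637, 0.2241, 0.307]
eef_rot: [-3.001, -0.926, -0.003]
ft_force: [-0.3, 4.9, 5.5]
finger_gap: 0.04
```

Request:
arm_command(motion=[{"x": 0.09,"y": -0.12,"z": 0,"wx": 0,"wy": 0,"wz": 0,"grip": 0.3},{"x": 0,"y": 0,"z": 0.15,"wx": 0,"wy": 0,"wz": 0,"grip": 0.3},{"x": 0,"y": 0,"z": 0.15,"wx": 0,"wy": 0,"wz": 0,"grip": 0.3},{"x": 0,"y": 0,"z": 0,"wx": 0,"wy": 0,"wz": 0,"grip": 0.3},{"x": 0,"y": 0,"z": 0,"wx": 0,"wy": 0,"wz": 0,"grip": 0.3}])

```text
time: 8.0
ee_pos: [0.4637, 0.2256, 0.3039]
eef_rot: [-3.001, -0.926, -0.002]
ft_force: [0.4, 3.8, 0.2]
finger_gap: 0.0399
```

Request:
arm_command(motion=[{"x": 0.09,"y": -0.12,"z": 0,"wx": 0,"wy": 0,"wz": 0,"grip": 0.3},{"x": 0,"y": 0,"z": 0.15,"wx": 0,"wy": 0,"wz": 0,"grip": 0.3},{"x": 0,"y": 0,"z": 0.2,"wx": 0,"wy": 0,"wz": 0,"grip": 0.3},{"x": 0,"y": 0,"z": 0,"wx": 0,"wy": 0,"wz": 0,"grip": 0.3},{"x": 0,"y": 0,"z": 0,"wx": 0,"wy": 0,"wz": 0,"grip": 0.3}])

```text
time: 8.62
ee_pos: [0.4636, 0.227, 0.3007]
eef_rot: [-3.002, -0.926, -0.002]
ft_force: [-2.4, -0.8, 10.6]
finger_gap: 0.0399
```

Request:
arm_command(motion=[{"x": -0.06,"y": -0.04,"z": 0,"wx": 0,"wy": 0,"wz": 0,"grip": 0.3},{"x": 0,"y": 0,"z": 0.1,"wx": 0,"wy": 0,"wz": 0,"grip": 0.3},{"x": 0,"y": 0,"z": 0.1,"wx": 0,"wy": 0,"wz": 0,"grip": 0.3},{"x": 0,"y": 0,"z": 0,"wx": 0,"wy": 0,"wz": 0,"grip": 0.3},{"x": 0,"y": 0,"z": 0,"wx": 0,"wy": 0,"wz": 0,"grip": 0.3}])

```text
time: 9.25
ee_pos: [0.4632, 0.227, 0.3006]
eef_rot: [-3.002, -0.926, -0.007]
ft_force: [-7.4, -3.0, 37.4]
finger_gap: 0.0401
```

```bash
python3 - <<'E'
from h import *
im,c=shot("side","s6.png"); go(.4635,.2235,.355,.6)
cv2.imwrite("pics/c6.png",cv2.resize(cv2.imread("pics/s6.png")[140:250,210:330],None,fx=5,fy=5,interpolation=cv2.INTER_CUBIC))
E
```

```text
at [0.4632 0.227  0.3006] turn [ 0.001 -0.004 -0.002] shift now-axes [-0.15  0.31 -5.44] shift new-axes [-0.17  0.31 -5.44] F [-8.4 -3.3 37. ] gap 0.0403 j [ 0.3   0.3  -0.29  0.98  0.    2.84]
```

View pics/c6.png

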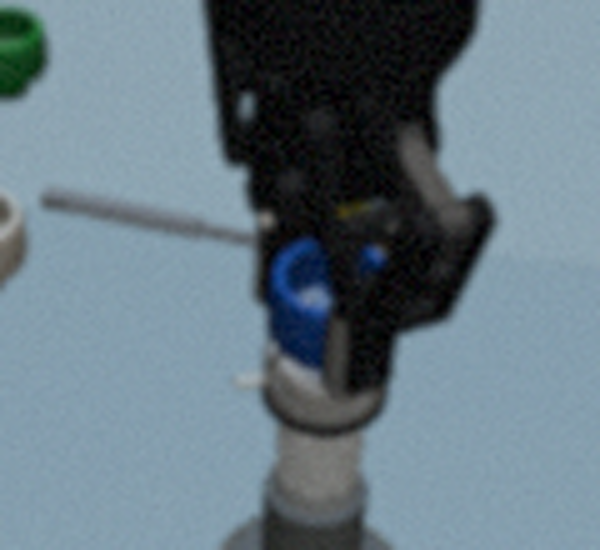

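The cup is almost home but the fingertips seem to press on the ring's rim (37 N). Relieve the force, then release so it drops the last few mm.

Request:
arm_command(motion=[{"x": 0,"y": 0,"z": -0.25,"wx": 0,"wy": 0,"wz": 0,"grip": 0.3},{"x": 0,"y": 0,"z": 0,"wx": 0,"wy": 0,"wz": 0,"grip": 0.8},{"x": 0,"y": 0,"z": 0,"wx": 0,"wy": 0,"wz": 0,"grip": 0.8},{"x": 0,"y": 0,"z": 0,"wx": 0,"wy": 0,"wz": 0,"grip": 0.8},{"x": 0,"y": 0,"z": 0,"wx": 0,"wy": 0,"wz": 0,"grip": 0.8}])

```text
time: 9.93
ee_pos: [0.4629, 0.227, 0.3006]
eef_rot: [-3.002, -0.926, -0.001]
ft_force: [0.1, -0.3, 0.1]
finger_gap: 0.068
```

Request:
arm_command(motion=[{"x": 0,"y": 0,"z": -2,"wx": 0,"wy": 0,"wz": 0,"grip": 0.8},{"x": 0,"y": 0,"z": -3,"wx": 0,"wy": 0,"wz": 0,"grip": 0.8},{"x": -1,"y": 1.5,"z": -3,"wx": 0,"wy": 0,"wz": 0,"grip": 0.8},{"x": -2,"y": 2.9,"z": -2,"wx": 0,"wy": 0,"wz": 0,"grip": 0.8},{"x": -2,"y": 2.9,"z": 0,"wx": 0,"wy": 0,"wz": 0,"grip": 0.8}])

```text
time: 10.55
ee_pos: [0.4628, 0.1377, 0.402]
eef_rot: [-3.002, -0.927, -0.005]
ft_force: [1.3, 0.3, 0.2]
finger_gap: 0.0682
```

```bash
python3 - <<'E'
from h import *
im,c=shot("side","s7.png"); go(.62,.075,.32,.6)
im2,c2=shot("wrist","w7.png")
print(rim(im2,c2,col(im2,"blue"),.154,.0195))
a=cv2.resize(cv2.imread("pics/s7.png")[150:260,210:320],(440,440),interpolation=cv2.INTER_CUBIC)
b=cv2.resize(cv2.imread("pics/w7.png"),(356,267))
cv2.imwrite("pics/c7.png",np.hstack([a,cv2.copyMakeBorder(b,0,173,0,0,0)]))
E
```

```text
at [0.4626 0.135  0.4013] turn [ 0.001 -0.001 -0.002] shift now-axes [ 9.63 13.8   8.16] shift new-axes [ 9.6  13.84  8.13] F [ 2.3 -0.5  1.3] gap 0.0679 j [ 0.11  0.19 -0.16  1.22 -0.    2.66]
{'box': (115, 105, 63, 58), 'xy': [0.4617, 0.2255], 'width': 0.0441}
```

View pics/c7.png

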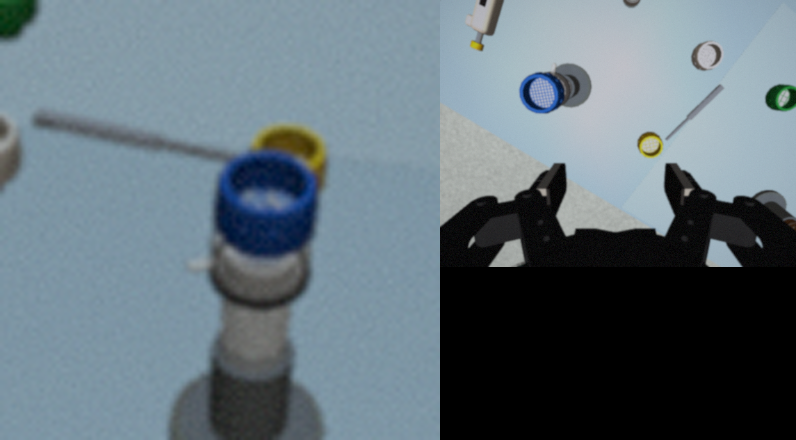

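```bash
python3 - <<'E'
from h import *
c=cam("side"); t=np.linspace(0,2*np.pi,145)
def box(z,r,x=.4627,y=.2265): P=proj(c,np.c_[x+r*np.cos(t),y+r*np.sin(t),z+0*t]);return P.min(0).round(1),P.max(0).round(1)
print("ring rim",box(.13,.021))
for o in (.116,.120,.124): print(o,"rim",box(o+.038,.0195),"shoulder",box(o+.014,.021))
for f in ("s5","s7"):
    im=cv2.cvtColor(cv2.imread(f"pics/{f}.png"),cv2.COLOR_BGR2RGB)
    if f=="s7":
        k,l,st,ce=cv2.connectedComponentsWithStats(col(im,"blue")[:, 230:320]); print([x.tolist() for x in st[1:] if x[4]>100])
    g=cv2.cvtColor(im,cv2.COLOR_RGB2GRAY); print(f,g[185:230,275].tolist())
E
```

```text
ring rim (array([261.5, 199.1]), array([287.2, 216.7]))
0.116 rim (array([262.9, 188.7]), array([287.4, 204.9])) shoulder (array([261.5, 199.1]), array([287.2, 216.7]))
0.12 rim (array([263. , 186.8]), array([287.6, 203. ])) shoulder (array([261.6, 197.3]), array([287.4, 214.9]))
0.124 rim (array([263.1, 184.9]), array([287.8, 201.1])) shoulder (array([261.7, 195.5]), array([287.6, 213. ]))
s5 [27, 22, 25, 53, 90, 101, 89, 75, 70, 68, 70, 64, 63, 88, 119, 147, 142, 115, 100, 99, 105, 114, 123, 127, 134, 139, 134, 132, 136, 154, 157, 144, 135, 122, 104, 95, 92, 89, 84, 73, 50, 40, 74, 108, 118]
[[28, 89, 8, 15, 104], [34, 188, 25, 26, 498]]
s7 [96, 87, 81, 68, 43, 31, 18, 33, 25, 21, 29, 33, 67, 92, 108, 108, 106, 88, 57, 37, 43, 23, 32, 41, 32, 34, 30, 26, 42, 82, 109, 113, 119, 116, 99, 87, 87, 84, 83, 68, 45, 38, 69, 105, 114]
```

Blue is seated: its rim top is at row 188.5 against 188.7 predicted, and it sits level on the ring. On to white, taking a close look on the way.

Request:
arm_command(motion=[{"x": 1.84,"y": 2.74,"z": 1.6,"wx": 0,"wy": 0,"wz": 0,"grip": 0.8},{"x": 1.84,"y": 2.74,"z": 1.6,"wx": 0,"wy": 0,"wz": 0,"grip": 0.8},{"x": 1.84,"y": 2.74,"z": 1.6,"wx": 0,"wy": 0,"wz": 0,"grip": 0.8},{"x": 1.84,"y": 2.74,"z": 1.6,"wx": 0,"wy": 0,"wz": 0,"grip": 0.8},{"x": 1.84,"y": 2.74,"z": 1.6,"wx": 0,"wy": 0,"wz": 0,"grip": 0.8}])

```text
time: 11.28
ee_pos: [0.6169, 0.0773, 0.3198]
eef_rot: [-3.001, -0.926, -0.001]
ft_force: [0.4, -0.1, 0.4]
finger_gap: 0.0683
```

```bash
cat >> h.py <<'E'
def white(im):
    # not blue-tinted like the bench, brighter than the black gripper: R >= B-ish
    a=im.astype(int); return ((a[...,0]>a[...,2]-12)&(a.max(2)>60)).astype(np.uint8)*255
E
python3 - <<'E'
from h import *
im,c=shot("wrist","w8.png"); go(.616,.074,.184,.6)
u,v=proj(c,[[.616,.074,.03]])[0]; print(u,v)
m=white(im); k=np.zeros_like(m); u,v=int(u),int(v); k[v-45:v+45,u-45:u+45]=m[v-45:v+45,u-45:u+45]
print(rim(im,c,k,.038,.0195))
cv2.imwrite("pics/w8m.png",np.hstack([cv2.resize(cv2.imread("pics/w8.png")[v-50:v+50,u-50:u+50],(400,400)),cv2.cvtColor(cv2.resize(k[v-50:v+50,u-50:u+50],(400,400)),8)]))
E
```

```text
at [0.6194 0.0758 0.3173] turn [-0.001  0.    -0.003] shift now-axes [-0.38 -0.03 13.33] shift new-axes [-0.39 -0.04 13.33] F [-2.5 -2.8 -3.7] gap 0.0683 j [-0.01  0.47  0.03  1.14  0.    2.54]
254.24914311359655 191.31677793556292
{'box': (236, 160, 48, 51), 'xy': [0.6222, 0.0728], 'width': 0.0407}
```

View pics/w8m.png

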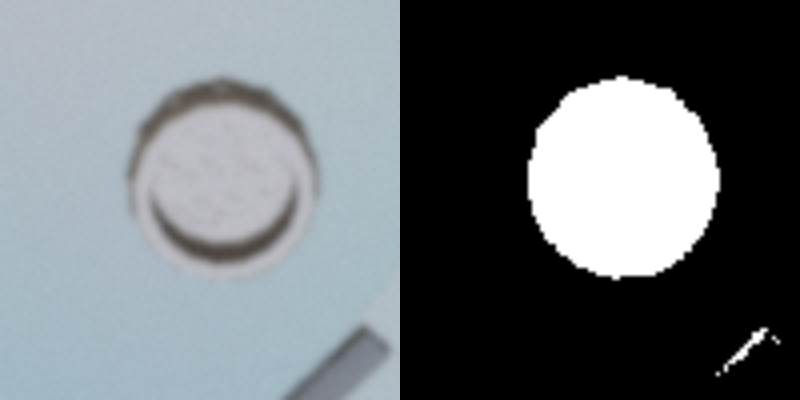

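White is seen cleanly at about (255,186), tweezers tail clear of it. The arm was still settling, so I'll re-measure at rest.

```bash
python3 - <<'E'
from h import *
for i in range(4):
    im,c=shot("wrist","w9.png")
    m=white(im); k=np.zeros_like(m); k[140:235,205:300]=m[140:235,205:300]
    print(c[2][:3,3].round(4),rim(im,c,k,.038,.0195))
go(.618,.074,.184,.6)
E
```

```text
[0.6761 0.1145 0.287 ] {'box': (232, 162, 49, 51), 'xy': [0.622, 0.0732], 'width': 0.0412}
[0.6744 0.1152 0.2878] {'box': (234, 160, 49, 51), 'xy': [0.6223, 0.0734], 'width': 0.0412}
[0.6732 0.1158 0.2889] {'box': (236, 159, 48, 51), 'xy': [0.6223, 0.0733], 'width': 0.0405}
[0.6726 0.1162 0.2898] {'box': (236, 159, 49, 50), 'xy': [0.6226, 0.0736], 'width': 0.0415}
at [0.6156 0.0776 0.3207] turn [-0.001 -0.    -0.001] shift now-axes [-1.000e-02  4.500e-01  1.367e+01] shift new-axes [-0.    0.44 13.67] F [-0.6 -0.2  0.3] gap 0.0684 j [-0.01  0.46  0.03  1.14  0.    2.54]
```

Request:
arm_command(motion=[{"x": 0.27,"y": 0.67,"z": 2.5,"wx": 0,"wy": 0,"wz": 0,"grip": 0.8},{"x": 0,"y": 0,"z": 3.5,"wx": 0,"wy": 0,"wz": 0,"grip": 0.8},{"x": 0,"y": 0,"z": 3.5,"wx": 0,"wy": 0,"wz": 0,"grip": 0.8},{"x": 0,"y": 0,"z": 2.6,"wx": 0,"wy": 0,"wz": 0,"grip": 0.8},{"x": 0,"y": 0,"z": 1.5,"wx": 0,"wy": 0,"wz": 0,"grip": 0.8}])

```text
time: 12.15
ee_pos: [0.6213, 0.0738, 0.1844]
eef_rot: [-3.001, -0.927, -0.001]
ft_force: [0.6, -0.6, -0.2]
finger_gap: 0.0685
```

Request:
arm_command(motion=[{"x": 0,"y": 0,"z": 0,"wx": 0,"wy": 0,"wz": 0,"grip": 0.8},{"x": 0,"y": 0,"z": 0,"wx": 0,"wy": 0,"wz": 0,"grip": 0.3},{"x": 0,"y": 0,"z": 0,"wx": 0,"wy": 0,"wz": 0,"grip": 0.3},{"x": 0,"y": 0,"z": 0,"wx": 0,"wy": 0,"wz": 0,"grip": 0.3},{"x": 0,"y": 0,"z": 0,"wx": 0,"wy": 0,"wz": 0,"grip": 0.3}])

```text
time: 12.78
ee_pos: [0.6223, 0.0733, 0.1863]
eef_rot: [3.002, 0.926, 0.005]
ft_force: [-2.3, 1.2, 9.3]
finger_gap: 0.0396
```

```bash
python3 - <<'E'
from h import *
im,c=shot("wrist","w10.png"); s=manip.sense();p=s["ee_pos"]; go(.463,.2265,.40,.6)
m=white(im); k=np.zeros_like(m); k[200:345,207:298]=m[200:345,207:298]
print(rim(im,c,k,.038,.0195))
E
```

```text
at [0.6224 0.0733 0.1864] turn [ 0.001 -0.003 -0.002] shift now-axes [ -4.47 -21.62 -21.4 ] shift new-axes [ -4.5  -21.65 -21.36] F [-1.7  0.3 10.5] gap 0.0397 j [-0.01  0.57 -0.17  0.83  0.    2.53]
{'box': (207, 212, 91, 100), 'xy': [0.6226, 0.0731], 'width': 0.0389}
```

Request:
arm_command(motion=[{"x": 0,"y": 0,"z": -2,"wx": 0,"wy": 0,"wz": 0,"grip": 0.3},{"x": 0,"y": 0,"z": -4,"wx": 0,"wy": 0,"wz": 0,"grip": 0.3},{"x": -0.3,"y": -1,"z": -4,"wx": 0,"wy": 0,"wz": 0,"grip": 0.3},{"x": -0.6,"y": -2.9,"z": -3,"wx": 0,"wy": 0,"wz": 0,"grip": 0.3},{"x": -0.6,"y": -2.9,"z": -3,"wx": 0,"wy": 0,"wz": 0,"grip": 0.3}])

```text
time: 13.45
ee_pos: [0.5705, 0.1212, 0.3466]
eef_rot: [-3.002, -0.925, -0.003]
ft_force: [-0.1, 0.3, -1.0]
finger_gap: 0.0398
```

Request:
arm_command(motion=[{"x": -0.6,"y": -2.9,"z": -3,"wx": 0,"wy": 0,"wz": 0,"grip": 0.3},{"x": -0.6,"y": -2.9,"z": 0,"wx": 0,"wy": 0,"wz": 0,"grip": 0.3},{"x": -0.6,"y": -2.9,"z": 0,"wx": 0,"wy": 0,"wz": 0,"grip": 0.3},{"x": -0.6,"y": -2.9,"z": 0,"wx": 0,"wy": 0,"wz": 0,"grip": 0.3},{"x": -0.4,"y": -1.9,"z": 0,"wx": 0,"wy": 0,"wz": 0,"grip": 0.3}])

```text
time: 14.08
ee_pos: [0.4711, 0.2173, 0.3755]
eef_rot: [-3.001, -0.927, -0.003]
ft_force: [0.6, -0.1, 0.0]
finger_gap: 0.0396
```

```bash
python3 - <<'E'
from h import *
for i in range(4): capture("side")
im,c=shot("wrist","w11.png"); s=manip.sense();p=s["ee_pos"]; go(.463,.2265,.350,.6)
m=white(im); k=np.zeros_like(m); k[200:345,207:298]=m[200:345,207:298]
print(rim(im,c,k,p[2]-.1863+.038,.0195))
im,c=shot("side","s11.png")
cv2.imwrite("pics/c11.png",cv2.resize(cv2.imread("pics/s11.png")[110:240,210:330],None,fx=4.6,fy=4.6,interpolation=cv2.INTER_CUBIC))
E
```

```text
at [0.4725 0.2163 0.3749] turn [ 0.    -0.001 -0.002] shift now-axes [-0.21 -1.38  2.49] shift new-axes [-0.21 -1.38  2.49] F [0.3 0.4 0.1] gap 0.0398 j [ 0.27  0.26 -0.13  1.18  0.    2.82]
{'box': (207, 213, 91, 122), 'xy': [0.462, 0.2093], 'width': 0.0394}
```

View pics/c11.png

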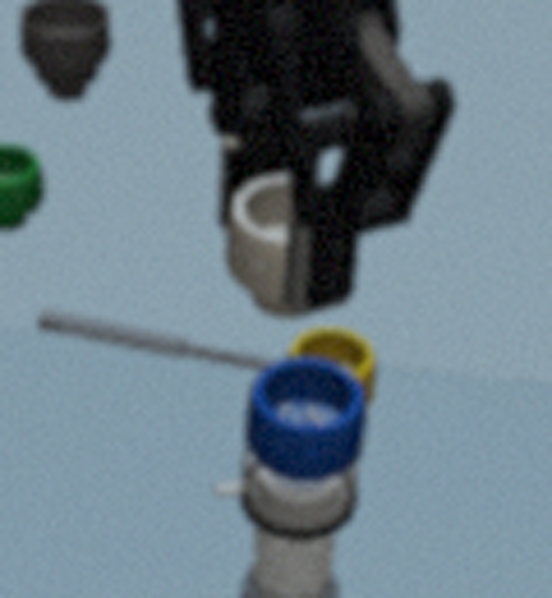

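White hangs level above and slightly left of the blue cup, which is upright on the ring. Align, then lower.

Request:
arm_command(motion=[{"x": -0.22,"y": -1.38,"z": 0,"wx": 0,"wy": 0,"wz": 0,"grip": 0.3},{"x": 0,"y": 0,"z": 1.5,"wx": 0,"wy": 0,"wz": 0,"grip": 0.3},{"x": 0,"y": 0,"z": 1,"wx": 0,"wy": 0,"wz": 0,"grip": 0.3},{"x": 0,"y": 0,"z": 0,"wx": 0,"wy": 0,"wz": 0,"grip": 0.3},{"x": 0,"y": 0,"z": 0,"wx": 0,"wy": 0,"wz": 0,"grip": 0.3}])

```text
time: 15.0
ee_pos: [0.4625, 0.2268, 0.35]
eef_rot: [-3.002, -0.926, -0.002]
ft_force: [-1.5, -0.6, -0.4]
finger_gap: 0.04
```

Request:
arm_command(motion=[{"x": 0,"y": 0,"z": 0.6,"wx": 0,"wy": 0,"wz": 0,"grip": 0.3},{"x": 0,"y": 0,"z": 0.4,"wx": 0,"wy": 0,"wz": 0,"grip": 0.3},{"x": 0,"y": 0,"z": 0.3,"wx": 0,"wy": 0,"wz": 0,"grip": 0.3},{"x": 0,"y": 0,"z": 0,"wx": 0,"wy": 0,"wz": 0,"grip": 0.3},{"x": 0,"y": 0,"z": 0,"wx": 0,"wy": 0,"wz": 0,"grip": 0.3}])

```text
time: 15.62
ee_pos: [0.4624, 0.2268, 0.3368]
eef_rot: [-3.002, -0.926, -0.001]
ft_force: [-0.3, -0.7, -0.3]
finger_gap: 0.0399
```

Request:
arm_command(motion=[{"x": 0,"y": 0,"z": 0.3,"wx": 0,"wy": 0,"wz": 0,"grip": 0.3},{"x": 0,"y": 0,"z": 0.25,"wx": 0,"wy": 0,"wz": 0,"grip": 0.3},{"x": 0,"y": 0,"z": 0.2,"wx": 0,"wy": 0,"wz": 0,"grip": 0.3},{"x": 0,"y": 0,"z": 0,"wx": 0,"wy": 0,"wz": 0,"grip": 0.3},{"x": 0,"y": 0,"z": 0,"wx": 0,"wy": 0,"wz": 0,"grip": 0.3}])

```text
time: 16.25
ee_pos: [0.4624, 0.2268, 0.3293]
eef_rot: [-3.002, -0.926, -0.002]
ft_force: [-0.2, -0.4, 3.0]
finger_gap: 0.0396
```

Request:
arm_command(motion=[{"x": 0,"y": 0,"z": 0.1,"wx": 0,"wy": 0,"wz": 0,"grip": 0.3},{"x": 0,"y": 0,"z": 0.1,"wx": 0,"wy": 0,"wz": 0,"grip": 0.3},{"x": 0,"y": 0,"z": 0.1,"wx": 0,"wy": 0,"wz": 0,"grip": 0.3},{"x": 0,"y": 0,"z": 0,"wx": 0,"wy": 0,"wz": 0,"grip": 0.3},{"x": 0,"y": 0,"z": 0,"wx": 0,"wy": 0,"wz": 0,"grip": 0.3}])

```text
time: 16.88
ee_pos: [0.4627, 0.227, 0.3289]
eef_rot: [-3.001, -0.926, -0.008]
ft_force: [-8.2, -1.6, 38.4]
finger_gap: 0.0399
```

The stop is at the same +3 mm reading as blue, so it is home. Relieve and release.

Request:
arm_command(motion=[{"x": 0,"y": 0,"z": -0.3,"wx": 0,"wy": 0,"wz": 0,"grip": 0.3},{"x": 0,"y": 0,"z": 0,"wx": 0,"wy": 0,"wz": 0,"grip": 0.8},{"x": 0,"y": 0,"z": 0,"wx": 0,"wy": 0,"wz": 0,"grip": 0.8},{"x": 0,"y": 0,"z": 0,"wx": 0,"wy": 0,"wz": 0,"grip": 0.8},{"x": 0,"y": 0,"z": 0,"wx": 0,"wy": 0,"wz": 0,"grip": 0.8}])

```text
time: 17.5
ee_pos: [0.4624, 0.2268, 0.329]
eef_rot: [-3.002, -0.926, -0.001]
ft_force: [0.1, 0.3, 0.7]
finger_gap: 0.0681
```

Request:
arm_command(motion=[{"x": 0,"y": 0,"z": -2,"wx": 0,"wy": 0,"wz": 0,"grip": 0.8},{"x": 0,"y": 0,"z": -3,"wx": 0,"wy": 0,"wz": 0,"grip": 0.8},{"x": -0.5,"y": 0.8,"z": -3,"wx": 0,"wy": 0,"wz": 0,"grip": 0.8},{"x": -2,"y": 2.9,"z": 0,"wx": 0,"wy": 0,"wz": 0,"grip": 0.8},{"x": -2,"y": 2.9,"z": 0,"wx": 0,"wy": 0,"wz": 0,"grip": 0.8}])

```text
time: 18.12
ee_pos: [0.4623, 0.1461, 0.4094]
eef_rot: [-3.001, -0.927, -0.002]
ft_force: [0.2, 0.2, -0.7]
finger_gap: 0.0685
```

```bash
python3 - <<'E'
from h import *
for i in range(4): im,c=shot("side","s12.png")
im2,c2=shot("wrist","w12.png"); go(.4585,.0585,.30,1.9)
r=rim(im2,c2,col(im2,"yellow"),.038,.0195); print("yellow",r)
t=np.linspace(0,2*np.pi,145)
def box(z,r,x=.4627,y=.2265): P=proj(c,np.c_[x+r*np.cos(t),y+r*np.sin(t),z+0*t]);return P.min(0).round(1).tolist(),P.max(0).round(1).tolist()
for o in (.140,.144,.148): print(o,"rim",box(o+.038,.0195))
print("blue rows",box(.154,.0195)); g=cv2.cvtColor(im,cv2.COLOR_RGB2GRAY); print(g[165:215,275].tolist())
a=im.astype(int)
m=white(im); print("white mask rows/cols at stack", *[ (np.nonzero(m[r,255:300])[0]+255)[[0,-1]].tolist() if m[r,255:300].any() else None for r in range(170,200,3)])
cv2.imwrite("pics/c12.png",np.hstack([cv2.resize(cv2.imread("pics/s12.png")[130:240,210:320],(440,440),interpolation=cv2.INTER_CUBIC),cv2.copyMakeBorder(cv2.resize(cv2.imread("pics/w12.png"),(356,267)),0,173,0,0,0)]))
E
```

```text
at [0.4624 0.1471 0.4092] turn [ 0.000e+00 -1.000e-03 -1.302e+00] shift now-axes [-5.32  7.1  10.91] shift new-axes [-8.25 -3.23 10.92] F [-0.3  0.3  0.1] gap 0.0679 j [ 0.14  0.19 -0.13  1.25  0.    2.68]
yellow {'box': (293, 194, 34, 35), 'xy': [0.4589, 0.0606], 'width': 0.04}
0.14 rim ([263.5, 177.2], [288.6, 193.3])
0.144 rim ([263.6, 175.2], [288.8, 191.3])
0.148 rim ([263.7, 173.2], [289.1, 189.2])
blue rows ([262.9, 188.7], [287.4, 204.9])
[150, 149, 150, 151, 149, 148, 147, 146, 148, 146, 153, 156, 139, 105, 83, 80, 83, 86, 89, 90, 104, 131, 151, 162, 161, 165, 152, 125, 107, 100, 102, 93, 95, 91, 94, 91, 89, 87, 78, 53, 30, 39, 34, 33, 35, 25, 36, 26, 45, 78]
white mask rows/cols at stack None None None [268, 285] [266, 288] [265, 290] [263, 291] [264, 291] [264, 291] [265, 290]
```

View pics/c12.png

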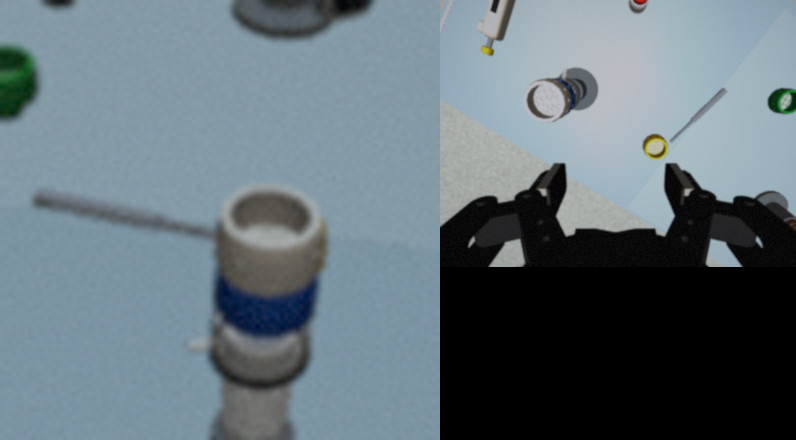

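White is seated: stack upright, the visible blue band is the right height, rim close to prediction. Now yellow, with jaws turned to yaw 1.9 to keep clear of the tweezers tip.

Request:
arm_command(motion=[{"x": 0,"y": 0,"z": 0,"wx": 0,"wy": 0,"wz": -0.186,"grip": 0.8},{"x": 0,"y": 0,"z": 0,"wx": 0,"wy": 0,"wz": -0.186,"grip": 0.8},{"x": 0,"y": 0,"z": 0,"wx": 0,"wy": 0,"wz": -0.186,"grip": 0.8},{"x": 0,"y": 0,"z": 0,"wx": 0,"wy": 0,"wz": -0.186,"grip": 0.8},{"x": 0,"y": 0,"z": 0,"wx": 0,"wy": 0,"wz": -0.186,"grip": 0.8}])

```text
time: 19.0
ee_pos: [0.4624, 0.1478, 0.4091]
eef_rot: [-2.26, -2.182, -0.001]
ft_force: [0.7, 0.1, -0.1]
finger_gap: 0.0687
```

Request:
arm_command(motion=[{"x": 0,"y": 0,"z": 0,"wx": 0,"wy": 0,"wz": -0.186,"grip": 0.8},{"x": 0,"y": 0,"z": 0,"wx": 0,"wy": 0,"wz": -0.185,"grip": 0.8},{"x": -2.7,"y": -1.1,"z": 3,"wx": 0,"wy": 0,"wz": 0,"grip": 0.8},{"x": -2.7,"y": -1.1,"z": 3.5,"wx": 0,"wy": 0,"wz": 0,"grip": 0.8},{"x": -2.7,"y": -1.1,"z": 3,"wx": 0,"wy": 0,"wz": 0,"grip": 0.8}])

```text
time: 19.62
ee_pos: [0.4572, 0.0597, 0.3129]
eef_rot: [-1.826, -2.556, -0.001]
ft_force: [0.4, -0.5, 0.3]
finger_gap: 0.0679
```

```bash
python3 - <<'E'
from h import *
for i in range(4): im,c=shot("wrist","w13.png")
r=rim(im,c,col(im,"yellow"),.038,.0195); print("yellow",r)
go(*r["xy"],.184,1.9)
E
```

```text
yellow {'box': (229, 165, 47, 50), 'xy': [0.458, 0.0597], 'width': 0.0389}
at [0.4575 0.0601 0.3141] turn [ 0.    -0.001 -0.001] shift now-axes [-0.06  0.03 13.01] shift new-axes [-0.05  0.04 13.01] F [-0.   0.4  0.5] gap 0.0685 j [-0.05  0.21 -0.38  0.98  0.    1.2 ]
```

Request:
arm_command(motion=[{"x": -0.05,"y": 0.05,"z": 2.5,"wx": 0,"wy": 0,"wz": 0,"grip": 0.8},{"x": 0,"y": 0,"z": 3.5,"wx": 0,"wy": 0,"wz": 0,"grip": 0.8},{"x": 0,"y": 0,"z": 3.5,"wx": 0,"wy": 0,"wz": 0,"grip": 0.8},{"x": 0,"y": 0,"z": 2.2,"wx": 0,"wy": 0,"wz": 0,"grip": 0.8},{"x": 0,"y": 0,"z": 1.3,"wx": 0,"wy": 0,"wz": 0,"grip": 0.8}])

```text
time: 20.45
ee_pos: [0.4586, 0.0604, 0.1839]
eef_rot: [1.826, 2.556, 0.002]
ft_force: [0.4, -0.8, 0.8]
finger_gap: 0.0682
```

Request:
arm_command(motion=[{"x": 0,"y": 0,"z": 0,"wx": 0,"wy": 0,"wz": 0,"grip": 0.8},{"x": 0,"y": 0,"z": 0,"wx": 0,"wy": 0,"wz": 0,"grip": 0.3},{"x": 0,"y": 0,"z": 0,"wx": 0,"wy": 0,"wz": 0,"grip": 0.3},{"x": 0,"y": 0,"z": 0,"wx": 0,"wy": 0,"wz": 0,"grip": 0.3},{"x": 0,"y": 0,"z": 0,"wx": 0,"wy": 0,"wz": 0,"grip": 0.3}])

```text
time: 21.08
ee_pos: [0.4585, 0.0594, 0.1853]
eef_rot: [1.827, 2.553, 0.004]
ft_force: [-2.1, 1.7, 12.3]
finger_gap: 0.0395
```

```bash
python3 - <<'E'
from h import *
im,c=shot("wrist","w14.png"); r=rim(im,c,col(im,"yellow"),.038,.0195); print("yellow",r)
go(.4627,.2265,.184,1.9)
E
```

```text
yellow {'box': (206, 211, 93, 100), 'xy': [0.46, 0.06], 'width': 0.0394}
at [0.4585 0.0594 0.1854] turn [ 0.003  0.    -0.001] shift now-axes [15.68  5.79  0.15] shift new-axes [15.68  5.8   0.14] F [-2.7  0.  11.8] gap 0.0399 j [-0.05  0.35 -0.6   0.62  0.    1.19]
```

Request:
arm_command(motion=[{"x": 0,"y": 0,"z": -2.5,"wx": 0,"wy": 0,"wz": 0,"grip": 0.3},{"x": 0,"y": 0,"z": -4.5,"wx": 0,"wy": 0,"wz": 0,"grip": 0.3},{"x": 0,"y": 0,"z": -5,"wx": 0,"wy": 0,"wz": 0,"grip": 0.3},{"x": 0,"y": 0,"z": -5,"wx": 0,"wy": 0,"wz": 0,"grip": 0.3},{"x": 0.5,"y": 0.2,"z": -4.5,"wx": 0,"wy": 0,"wz": 0,"grip": 0.3}])

```text
time: 21.75
ee_pos: [0.4578, 0.0645, 0.4019]
eef_rot: [1.828, 2.553, 0.003]
ft_force: [0.9, -0.3, -0.8]
finger_gap: 0.0397
```

Request:
arm_command(motion=[{"x": 3.2,"y": 1.2,"z": 0,"wx": 0,"wy": 0,"wz": 0,"grip": 0.3},{"x": 3.2,"y": 1.2,"z": 0,"wx": 0,"wy": 0,"wz": 0,"grip": 0.3},{"x": 3.2,"y": 1.2,"z": 0,"wx": 0,"wy": 0,"wz": 0,"grip": 0.3},{"x": 3.2,"y": 1.2,"z": 0,"wx": 0,"wy": 0,"wz": 0,"grip": 0.3},{"x": 2.3,"y": 0.8,"z": 0,"wx": 0,"wy": 0,"wz": 0,"grip": 0.3}])

```text
time: 22.38
ee_pos: [0.4622, 0.2269, 0.3999]
eef_rot: [1.827, 2.555, 0.003]
ft_force: [-0.9, -1.3, 0.1]
finger_gap: 0.0399
```

```bash
python3 - <<'E'
from h import *
for i in range(4): im,c=shot("wrist","w15.png")
p=manip.sense()["ee_pos"]
r=rim(im,c,col(im,"yellow"),p[2]-.1853+.038,.0195); print("yellow",r, r["xy"]-p[:2])
go(.4627,.2265,.375,1.9)
E
```

```text
yellow {'box': (206, 211, 93, 100), 'xy': [0.4636, 0.2268], 'width': 0.0394} [0.00130851 0.00118435]
at [0.4623 0.2256 0.3997] turn [ 0.001 -0.     0.   ] shift now-axes [0.07 0.06 2.47] shift new-axes [0.07 0.07 2.47] F [-0.4 -0.   0.1] gap 0.0398 j [ 0.3   0.25 -0.09  1.24  0.    1.54]
```

Request:
arm_command(motion=[{"x": 0,"y": -0.05,"z": 1.5,"wx": 0,"wy": 0,"wz": 0,"grip": 0.3},{"x": 0,"y": 0,"z": 1.2,"wx": 0,"wy": 0,"wz": 0,"grip": 0.3},{"x": 0,"y": 0,"z": 0.8,"wx": 0,"wy": 0,"wz": 0,"grip": 0.3},{"x": 0,"y": 0,"z": 0.4,"wx": 0,"wy": 0,"wz": 0,"grip": 0.3},{"x": 0,"y": 0,"z": 0,"wx": 0,"wy": 0,"wz": 0,"grip": 0.3}])

```text
time: 23.2
ee_pos: [0.462, 0.2254, 0.3602]
eef_rot: [-1.828, -2.555, -0.001]
ft_force: [-0.1, -0.5, 1.6]
finger_gap: 0.0399
```

Request:
arm_command(motion=[{"x": 0,"y": 0,"z": 0.3,"wx": 0,"wy": 0,"wz": 0,"grip": 0.3},{"x": 0,"y": 0,"z": 0.2,"wx": 0,"wy": 0,"wz": 0,"grip": 0.3},{"x": 0,"y": 0,"z": 0.1,"wx": 0,"wy": 0,"wz": 0,"grip": 0.3},{"x": 0,"y": 0,"z": 0,"wx": 0,"wy": 0,"wz": 0,"grip": 0.3},{"x": 0,"y": 0,"z": 0,"wx": 0,"wy": 0,"wz": 0,"grip": 0.3}])

```text
time: 23.82
ee_pos: [0.4621, 0.2255, 0.3543]
eef_rot: [1.828, 2.555, 0.001]
ft_force: [0.5, -0.7, -0.4]
finger_gap: 0.04
```

Request:
arm_command(motion=[{"x": 0,"y": 0,"z": 0.1,"wx": 0,"wy": 0,"wz": 0,"grip": 0.3},{"x": 0,"y": 0,"z": 0.1,"wx": 0,"wy": 0,"wz": 0,"grip": 0.3},{"x": 0,"y": 0,"z": 0.1,"wx": 0,"wy": 0,"wz": 0,"grip": 0.3},{"x": 0,"y": 0,"z": 0,"wx": 0,"wy": 0,"wz": 0,"grip": 0.3},{"x": 0,"y": 0,"z": 0,"wx": 0,"wy": 0,"wz": 0,"grip": 0.3}])

```text
time: 24.45
ee_pos: [0.462, 0.2256, 0.3521]
eef_rot: [1.828, 2.554, 0.003]
ft_force: [-3.8, 0.2, 12.6]
finger_gap: 0.0397
```

Request:
arm_command(motion=[{"x": 0,"y": 0,"z": -0.1,"wx": 0,"wy": 0,"wz": 0,"grip": 0.3},{"x": 0,"y": 0,"z": 0,"wx": 0,"wy": 0,"wz": 0,"grip": 0.8},{"x": 0,"y": 0,"z": 0,"wx": 0,"wy": 0,"wz": 0,"grip": 0.8},{"x": 0,"y": 0,"z": 0,"wx": 0,"wy": 0,"wz": 0,"grip": 0.8},{"x": 0,"y": 0,"z": 0,"wx": 0,"wy": 0,"wz": 0,"grip": 0.8}])

```text
time: 25.08
ee_pos: [0.462, 0.2255, 0.3521]
eef_rot: [1.828, 2.555, 0.001]
ft_force: [-0.4, -0.4, 0.2]
finger_gap: 0.0682
```

Request:
arm_command(motion=[{"x": 0,"y": 0,"z": -2,"wx": 0,"wy": 0,"wz": 0,"grip": 0.8},{"x": 0,"y": 0,"z": -3,"wx": 0,"wy": 0,"wz": 0,"grip": 0.8},{"x": -0.8,"y": 0,"z": -3,"wx": 0,"wy": 0,"wz": 0,"grip": 0.8},{"x": -3.2,"y": 0,"z": 0,"wx": 0,"wy": 0,"wz": 0,"grip": 0.8},{"x": -3.2,"y": 0,"z": 0,"wx": 0,"wy": 0,"wz": 0,"grip": 0.8}])

```text
time: 25.7
ee_pos: [0.4854, 0.1566, 0.4325]
eef_rot: [1.827, 2.555, 0.002]
ft_force: [-0.1, -0.6, 0.2]
finger_gap: 0.0686
```

```bash
python3 - <<'E'
from h import *
for i in range(4): im,c=shot("side","s16.png")
im2,c2=shot("wrist","w16.png")
print("yellow on stack (wrist)",rim(im2,c2,col(im2,"yellow"),.202,.0195))
go(.633,-.2,.34,.6)
t=np.linspace(0,2*np.pi,145)
def box(z,r,x=.4627,y=.2265): P=proj(c,np.c_[x+r*np.cos(t),y+r*np.sin(t),z+0*t]);return P.min(0).round(1).tolist(),P.max(0).round(1).tolist()
for o in (.164,.168,.172): print(o,"rim",box(o+.038,.0195),"shoulder",box(o+.014,.021))
k,l,st,ce=cv2.connectedComponentsWithStats(col(im,"yellow")[:, 230:320]); print([x.tolist() for x in st[1:] if x[4]>60])
E
```

```text
yellow on stack (wrist) {'box': (220, 66, 64, 66), 'xy': [0.4631, 0.2258], 'width': 0.04}
at [0.4851 0.1574 0.4322] turn [ 0.000e+00 -1.000e-03  1.299e+00] shift now-axes [-38.61   2.47   9.19] shift new-axes [-7.98 37.85  9.22] F [ 0.6 -0.4 -0.3] gap 0.0681 j [ 0.15  0.23 -0.02  1.32  0.    1.4 ]
0.164 rim ([264.1, 165.1], [289.9, 181.0]) shoulder ([262.5, 176.6], [289.6, 193.9])
0.168 rim ([264.2, 163.0], [290.1, 178.8]) shoulder ([262.6, 174.7], [289.8, 191.9])
0.172 rim ([264.3, 160.9], [290.3, 176.7]) shoulder ([262.7, 172.7], [290.0, 189.9])
[[35, 165, 26, 27, 541]]
```

Yellow is seated: its top is at row 165 (165.1 predicted) and the wrist view puts it at (0.463, 0.226). Next, the funnel.

Request:
arm_command(motion=[{"x": -3.2,"y": 0.2,"z": 0,"wx": 0,"wy": 0,"wz": 0,"grip": 1},{"x": -3.9,"y": 0.25,"z": 0.6,"wx": 0,"wy": 0,"wz": 0,"grip": 1},{"x": -3.9,"y": 0.25,"z": 1,"wx": 0,"wy": 0,"wz": 0,"grip": 1},{"x": -3.9,"y": 0.25,"z": 1,"wx": 0,"wy": 0,"wz": 0,"grip": 1},{"x": -3.9,"y": 0.25,"z": 1,"wx": 0,"wy": 0,"wz": 0,"grip": 1}])

```text
time: 26.58
ee_pos: [0.5576, -0.017, 0.3958]
eef_rot: [1.827, 2.556, 0.002]
ft_force: [0.3, 0.3, 0.3]
finger_gap: 0.0852
```

Request:
arm_command(motion=[{"x": -3.9,"y": 0.25,"z": 1,"wx": 0,"wy": 0,"wz": 0,"grip": 1},{"x": -3.9,"y": 0.25,"z": 1,"wx": 0,"wy": 0,"wz": 0,"grip": 1},{"x": -3.9,"y": 0.25,"z": 1,"wx": 0,"wy": 0,"wz": 0,"grip": 1},{"x": -3.9,"y": 0.25,"z": 1,"wx": 0,"wy": 0,"wz": 0,"grip": 1},{"x": -3.9,"y": 0.25,"z": 1,"wx": 0,"wy": 0,"wz": 0,"grip": 1}])

```text
time: 27.2
ee_pos: [0.6328, -0.1974, 0.3456]
eef_rot: [-1.827, -2.556, -0.002]
ft_force: [0.5, 0.5, 0.9]
finger_gap: 0.0854
```

```bash
python3 - <<'E'
from h import *
for i in range(5): im,c=shot("wrist","w17.png")
go(.633,-.2,.202,1.9)
u,v=proj(c,[[.633,-.2,.05]])[0]; print("pred px",u,v)
u,v=int(u),int(v); g=cv2.cvtColor(im,cv2.COLOR_RGB2HSV); m=((g[...,2]<115)).astype(np.uint8)*255
k=np.zeros_like(m); k[max(0,v-60):v+50,u-60:u+60]=m[max(0,v-60):v+50,u-60:u+60]
print(rim(im,c,k,.054,.027))
cv2.imwrite("pics/w17m.png",np.hstack([cv2.resize(cv2.imread("pics/w17.png"),(400,300)),cv2.cvtColor(cv2.resize(k,(400,300)),8)]))
E
```

```text
at [ 0.6321 -0.1963  0.346 ] turn [ 0.001 -0.001  0.   ] shift now-axes [-0.4  -0.05 14.4 ] shift new-axes [-0.38 -0.04 14.4 ] F [ 0.  -0.1  0.2] gap 0.0856 j [-0.42  0.52  0.21  1.26  0.    0.82]
pred px 250.0635733736309 189.5086627653891
{'box': (223, 163, 57, 60), 'xy': [0.6348, -0.2026], 'width': 0.0505}
```

View pics/w17m.png

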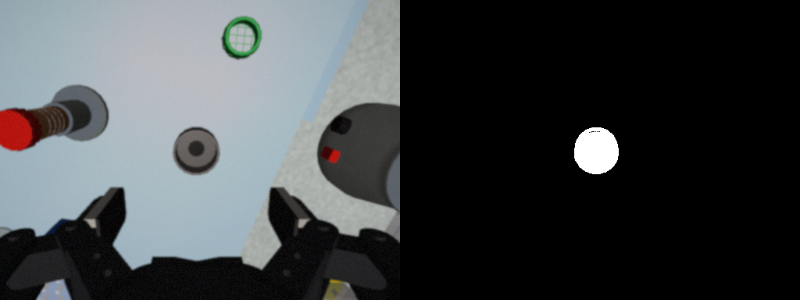

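Funnel at about (250,193) in the wrist view, with the bottle on the right just off the finger line. The right finger moves straight down beside it, so I'm checking clearance: the bottle base is at about (322,155) in the half-size image, well outside the finger. Green and the red-capped stand are clear.

Request:
arm_command(motion=[{"x": -0.8,"y": 0,"z": 2.5,"wx": 0,"wy": 0,"wz": 0,"grip": 1},{"x": 0,"y": 0,"z": 3.5,"wx": 0,"wy": 0,"wz": 0,"grip": 1},{"x": 0,"y": 0,"z": 4,"wx": 0,"wy": 0,"wz": 0,"grip": 1},{"x": 0,"y": 0,"z": 2.7,"wx": 0,"wy": 0,"wz": 0,"grip": 1},{"x": 0,"y": 0,"z": 1.7,"wx": 0,"wy": 0,"wz": 0,"grip": 1}])

```text
time: 28.08
ee_pos: [0.6344, -0.2031, 0.2014]
eef_rot: [-1.826, -2.556, -0.001]
ft_force: [0.8, 0.4, 0.3]
finger_gap: 0.0851
```

Request:
arm_command(motion=[{"x": 0,"y": 0,"z": 0,"wx": 0,"wy": 0,"wz": 0,"grip": 1},{"x": 0,"y": 0,"z": 0,"wx": 0,"wy": 0,"wz": 0,"grip": 0.45},{"x": 0,"y": 0,"z": 0,"wx": 0,"wy": 0,"wz": 0,"grip": 0.45},{"x": 0,"y": 0,"z": 0,"wx": 0,"wy": 0,"wz": 0,"grip": 0.45},{"x": 0,"y": 0,"z": 0,"wx": 0,"wy": 0,"wz": 0,"grip": 0.45}])

```text
time: 28.7
ee_pos: [0.635, -0.2048, 0.2038]
eef_rot: [1.827, 2.553, 0.002]
ft_force: [-2.7, 2.5, 10.1]
finger_gap: 0.0524
```

```bash
python3 - <<'E'
from h import *
im,c=shot("wrist","w18.png"); go(.4627,.2265,.2,1.9)
# bottom edge of funnel rim along middle column: dark funnel vs lighter bench gap before black palm
g=cv2.cvtColor(im,cv2.COLOR_RGB2GRAY); print(list(enumerate(g[180:380:4,252].tolist()))); print([ (i,int(x)) for i,x in enumerate(g[280:345,252],280)])
E
```

```text
at [ 0.635  -0.2048  0.2037] turn [ 0.002  0.001 -0.001] shift now-axes [46.38 -2.39  0.32] shift new-axes [46.38 -2.36  0.37] F [-1.8  0.9 10.1] gap 0.0526 j [-0.43  0.61 -0.03  0.93  0.    0.81]
[(0, 211), (1, 209), (2, 208), (3, 208), (4, 87), (5, 39), (6, 41), (7, 39), (8, 120), (9, 114), (10, 101), (11, 102), (12, 73), (13, 27), (14, 30), (15, 25), (16, 14), (17, 29), (18, 25), (19, 29), (20, 26), (21, 50), (22, 92), (23, 95), (24, 93), (25, 92), (26, 93), (27, 67), (28, 45), (29, 41), (30, 40), (31, 43), (32, 46), (33, 41), (34, 106), (35, 162), (36, 198), (37, 199), (38, 178), (39, 22), (40, 12), (41, 16), (42, 18), (43, 14), (44, 14), (45, 16), (46, 15), (47, 20), (48, 11), (49, 17)]
[(280, 92), (281, 94), (282, 93), (283, 91), (284, 93), (285, 91), (286, 90), (287, 84), (288, 67), (289, 53), (290, 46), (291, 42), (292, 45), (293, 42), (294, 40), (295, 43), (296, 41), (297, 41), (298, 43), (299, 36), (300, 40), (301, 43), (302, 42), (303, 39), (304, 43), (305, 41), (306, 43), (307, 44), (308, 46), (309, 37), (310, 39), (311, 42), (312, 41), (313, 40), (314, 55), (315, 81), (316, 106), (317, 116), (318, 118), (319, 129), (320, 162), (321, 186), (322, 198), (323, 198), (324, 198), (325, 199), (326, 198), (327, 199), (328, 199), (329, 199), (330, 198), (331, 196), (332, 178), (333, 131), (334, 69), (335, 30), (336, 22), (337, 12), (338, 13), (339, 16), (340, 12), (341, 20), (342, 13), (343, 18), (344, 16)]
```

```bash
python3 - <<'E'
from h import *
p=manip.sense()["ee_pos"]; c=cam("wrist"); b=onz(c,(252,319.8),.054); ctr=b[:2]+.027*unit(-c[2][:2,1]); print(ctr, ctr-p[:2])
E
```

```text
[ 0.63637419 -0.20366442] [0.00135893 0.00110216]
```

Request:
arm_command(motion=[{"x": 0,"y": 0,"z": -2.5,"wx": 0,"wy": 0,"wz": 0,"grip": 0.45},{"x": 0,"y": 0,"z": -4.5,"wx": 0,"wy": 0,"wz": 0,"grip": 0.45},{"x": 0,"y": 0,"z": -4.5,"wx": 0,"wy": 0,"wz": 0,"grip": 0.45},{"x": 1,"y": 0,"z": -4,"wx": 0,"wy": 0,"wz": 0,"grip": 0.45},{"x": 2,"y": -0.1,"z": -4,"wx": 0,"wy": 0,"wz": 0,"grip": 0.45}])

```text
time: 29.38
ee_pos: [0.6237, -0.1768, 0.399]
eef_rot: [1.829, 2.553, 0.002]
ft_force: [-0.3, -0.1, 0.8]
finger_gap: 0.0523
```

Request:
arm_command(motion=[{"x": 3.6,"y": -0.2,"z": -3,"wx": 0,"wy": 0,"wz": 0,"grip": 0.45},{"x": 3.7,"y": -0.2,"z": -1,"wx": 0,"wy": 0,"wz": 0,"grip": 0.45},{"x": 3.7,"y": -0.2,"z": 0,"wx": 0,"wy": 0,"wz": 0,"grip": 0.45},{"x": 3.7,"y": -0.2,"z": 0,"wx": 0,"wy": 0,"wz": 0,"grip": 0.45},{"x": 3.7,"y": -0.2,"z": 0,"wx": 0,"wy": 0,"wz": 0,"grip": 0.45}])

```text
time: 30.0
ee_pos: [0.5543, -0.0048, 0.4379]
eef_rot: [1.828, 2.554, 0.002]
ft_force: [0.6, 0.2, -0.1]
finger_gap: 0.0527
```

Request:
arm_command(motion=[{"x": 3.7,"y": -0.2,"z": 0,"wx": 0,"wy": 0,"wz": 0,"grip": 0.45},{"x": 3.7,"y": -0.2,"z": 0,"wx": 0,"wy": 0,"wz": 0,"grip": 0.45},{"x": 3.7,"y": -0.2,"z": 0,"wx": 0,"wy": 0,"wz": 0,"grip": 0.45},{"x": 3.7,"y": -0.2,"z": 0,"wx": 0,"wy": 0,"wz": 0,"grip": 0.45},{"x": 3.7,"y": -0.2,"z": 0,"wx": 0,"wy": 0,"wz": 0,"grip": 0.45}])

```text
time: 30.62
ee_pos: [0.4851, 0.167, 0.438]
eef_rot: [1.828, 2.554, 0.003]
ft_force: [-0.1, -0.3, 0.2]
finger_gap: 0.0526
```

```bash
python3 -c "
from h import *
for i in range(3): capture('side')
go(.4627,.2265,.44,1.9)"
```

```text
at [0.4851 0.1671 0.438 ] turn [ 0.002 -0.     0.002] shift now-axes [ 6.35 -0.19 -0.2 ] shift new-axes [ 6.35 -0.2  -0.2 ] F [ 0.9 -0.6 -1.4] gap 0.0528 j [0.17 0.23 0.   1.34 0.   1.41]
```

Request:
arm_command(motion=[{"x": 2.5,"y": -0.15,"z": 0,"wx": 0,"wy": 0,"wz": 0,"grip": 0.45},{"x": 2.5,"y": -0.15,"z": 0,"wx": 0,"wy": 0,"wz": 0,"grip": 0.45},{"x": 1.27,"y": 0,"z": 0,"wx": 0,"wy": 0,"wz": 0,"grip": 0.45},{"x": 0,"y": 0,"z": 0,"wx": 0,"wy": 0,"wz": 0,"grip": 0.45},{"x": 0,"y": 0,"z": 0,"wx": 0,"wy": 0,"wz": 0,"grip": 0.45}])

```text
time: 31.4
ee_pos: [0.4632, 0.2237, 0.4373]
eef_rot: [1.829, 2.554, 0.001]
ft_force: [-1.3, -0.2, -1.1]
finger_gap: 0.0526
```

Request:
arm_command(motion=[{"x": 0,"y": 0,"z": 1,"wx": 0,"wy": 0,"wz": 0,"grip": 0.45},{"x": 0,"y": 0,"z": 1,"wx": 0,"wy": 0,"wz": 0,"grip": 0.45},{"x": 0,"y": 0,"z": 0.8,"wx": 0,"wy": 0,"wz": 0,"grip": 0.45},{"x": 0,"y": 0,"z": 0.4,"wx": 0,"wy": 0,"wz": 0,"grip": 0.45},{"x": 0,"y": 0,"z": 0,"wx": 0,"wy": 0,"wz": 0,"grip": 0.45}])

```text
time: 32.02
ee_pos: [0.4628, 0.2244, 0.405]
eef_rot: [-1.828, -2.555, -0.001]
ft_force: [-0.5, -0.5, -0.7]
finger_gap: 0.0525
```

Request:
arm_command(motion=[{"x": 0.12,"y": -0.04,"z": 0,"wx": 0,"wy": 0,"wz": 0,"grip": 0.45},{"x": 0,"y": 0,"z": 0.3,"wx": 0,"wy": 0,"wz": 0,"grip": 0.45},{"x": 0,"y": 0,"z": 0.3,"wx": 0,"wy": 0,"wz": 0,"grip": 0.45},{"x": 0,"y": 0,"z": 0.1,"wx": 0,"wy": 0,"wz": 0,"grip": 0.45},{"x": 0,"y": 0,"z": 0,"wx": 0,"wy": 0,"wz": 0,"grip": 0.45}])

```text
time: 32.65
ee_pos: [0.4621, 0.2254, 0.3982]
eef_rot: [1.828, 2.555, 0.001]
ft_force: [-0.0, 0.6, -0.6]
finger_gap: 0.052
```

Request:
arm_command(motion=[{"x": 0,"y": 0,"z": 0.15,"wx": 0,"wy": 0,"wz": 0,"grip": 0.45},{"x": 0,"y": 0,"z": 0.1,"wx": 0,"wy": 0,"wz": 0,"grip": 0.45},{"x": 0,"y": 0,"z": 0.1,"wx": 0,"wy": 0,"wz": 0,"grip": 0.45},{"x": 0,"y": 0,"z": 0,"wx": 0,"wy": 0,"wz": 0,"grip": 0.45},{"x": 0,"y": 0,"z": 0,"wx": 0,"wy": 0,"wz": 0,"grip": 0.45}])

```text
time: 33.28
ee_pos: [0.4621, 0.2254, 0.3948]
eef_rot: [1.828, 2.555, 0.001]
ft_force: [0.2, -0.2, 0.3]
finger_gap: 0.0526
```

Request:
arm_command(motion=[{"x": 0,"y": 0,"z": 0.1,"wx": 0,"wy": 0,"wz": 0,"grip": 0.45},{"x": 0,"y": 0,"z": 0.05,"wx": 0,"wy": 0,"wz": 0,"grip": 0.45},{"x": 0,"y": 0,"z": 0.05,"wx": 0,"wy": 0,"wz": 0,"grip": 0.45},{"x": 0,"y": 0,"z": 0,"wx": 0,"wy": 0,"wz": 0,"grip": 0.45},{"x": 0,"y": 0,"z": 0,"wx": 0,"wy": 0,"wz": 0,"grip": 0.45}])

```text
time: 33.9
ee_pos: [0.4625, 0.2255, 0.3941]
eef_rot: [1.827, 2.553, 0.005]
ft_force: [-0.8, 0.0, 14.6]
finger_gap: 0.0526
```

Contact is at the expected height (0.394), 14.6 N. Relieve, release and retreat straight up.

Request:
arm_command(motion=[{"x": 0,"y": 0,"z": -0.1,"wx": 0,"wy": 0,"wz": 0,"grip": 0.45},{"x": 0,"y": 0,"z": 0,"wx": 0,"wy": 0,"wz": 0,"grip": 1},{"x": 0,"y": 0,"z": 0,"wx": 0,"wy": 0,"wz": 0,"grip": 1},{"x": 0,"y": 0,"z": 0,"wx": 0,"wy": 0,"wz": 0,"grip": 1},{"x": 0,"y": 0,"z": 0,"wx": 0,"wy": 0,"wz": 0,"grip": 1}])

```text
time: 34.52
ee_pos: [0.4621, 0.2254, 0.3936]
eef_rot: [-1.828, -2.555, -0.001]
ft_force: [0.2, -0.2, 0.6]
finger_gap: 0.0854
```

Request:
arm_command(motion=[{"x": 0,"y": 0,"z": -1,"wx": 0,"wy": 0,"wz": 0,"grip": 1},{"x": 0,"y": 0,"z": -2,"wx": 0,"wy": 0,"wz": 0,"grip": 1},{"x": 0,"y": 0,"z": -3,"wx": 0,"wy": 0,"wz": 0,"grip": 1},{"x": 0,"y": 0,"z": -3,"wx": 0,"wy": 0,"wz": 0,"grip": 1},{"x": -1.5,"y": 0,"z": -2,"wx": 0,"wy": 0,"wz": 0,"grip": 1}])

```text
time: 35.15
ee_pos: [0.4666, 0.2114, 0.5057]
eef_rot: [1.826, 2.555, 0.004]
ft_force: [-0.2, 0.2, 1.1]
finger_gap: 0.0853
```

Request:
arm_command(motion=[{"x": -3,"y": 0,"z": 0,"wx": 0,"wy": 0,"wz": 0,"grip": 1},{"x": -3,"y": 0,"z": 0,"wx": 0,"wy": 0,"wz": 0,"grip": 1},{"x": -3,"y": 0,"z": 0,"wx": 0,"wy": 0,"wz": 0,"grip": 1},{"x": -2,"y": 0,"z": 0,"wx": 0,"wy": 0,"wz": 0,"grip": 1},{"x": 0,"y": 0,"z": 0,"wx": 0,"wy": 0,"wz": 0,"grip": 1}])

```text
time: 35.78
ee_pos: [0.5026, 0.1061, 0.5042]
eef_rot: [1.83, 2.553, 0.002]
ft_force: [-0.4, 0.6, -0.4]
finger_gap: 0.0855
```

```bash
python3 - <<'E'
from h import *
for i in range(3): im,c=shot("side","s20.png")
print(manip.sense()["ee_pos"],manip.sense()["ft_force"])
t=np.linspace(0,2*np.pi,145)
def box(z,r,x=.4627,y=.2265): P=proj(c,np.c_[x+r*np.cos(t),y+r*np.sin(t),z+0*t]);return P.min(0).round(1).tolist(),P.max(0).round(1).tolist()
for o in (.188,.192): print(o,"rim",box(o+.054,.027),"wall low",box(o+.032,.027))
g=cv2.cvtColor(im,cv2.COLOR_RGB2GRAY); print("col276 from 130",g[130:180,276].tolist())
cv2.imwrite("pics/c20.png",cv2.resize(cv2.imread("pics/s20.png")[110:290,150:350],None,fx=3.3,fy=3.3,interpolation=cv2.INTER_CUBIC))
E
```

```text
[0.50217026 0.1074699  0.50402528] [-0.3209233  -0.02208459 -0.35094652]
0.188 rim ([260.0, 140.7], [297.4, 162.0]) wall low ([259.5, 152.8], [296.0, 174.5])
0.192 rim ([260.1, 138.5], [297.6, 159.7]) wall low ([259.6, 150.6], [296.2, 172.3])
col276 from 130 [55, 67, 83, 90, 89, 83, 77, 60, 58, 73, 69, 48, 42, 36, 37, 33, 35, 29, 36, 41, 35, 44, 59, 62, 59, 68, 54, 47, 43, 58, 51, 42, 35, 36, 41, 38, 35, 41, 31, 34, 41, 36, 45, 29, 22, 23, 25, 44, 67, 95]
```

View pics/c20.png

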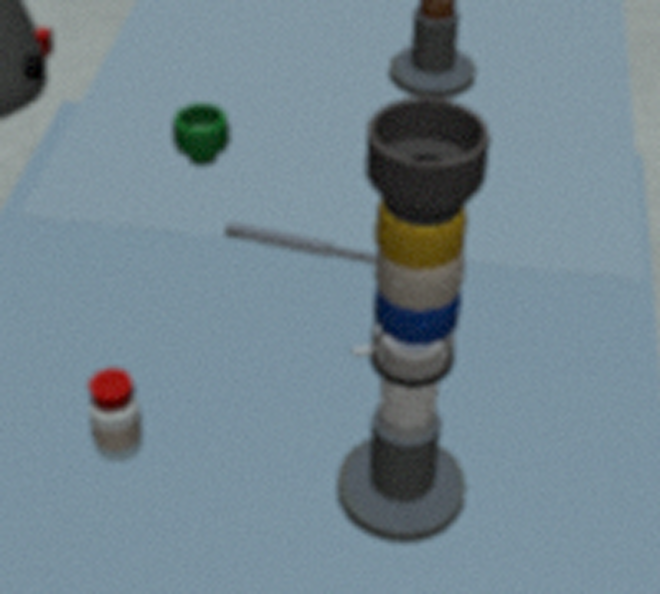

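The side view shows the stack straight and upright: ring, blue, white, yellow, then the funnel with its rim top at about row 140 (140.7 predicted). Green, vial and tweezers look where they were, and the arm is clear.

```bash
python3 -c "
from plant import workorder; print(workorder.close_job())"
```

```text
the job is handed in; nothing more can be done
None
```

The cascade is built and handed in at about 36 s of the 93 s allowed. On the open tube from the bottom up are the blue, white and yellow strainers, then the grey funnel, each released before the next was fetched.

**Last checks:**
- **Seating:** in the final side picture the stack stands straight and upright. Blue, yellow and funnel rims were each within about 1 pixel (about 2 mm) of the seated prediction when measured.
- **White strainer:** its rim had little contrast against the bench. I judged it from the matching stop height and the visible blue band below it.
- **Bystanders:** green, the vial and the tweezers look unmoved, and the arm never went near the pipette. I did not re-measure any of them.
- **Arm:** it had retreated from the stack and read about zero force.

**What went off plan:**
- Joint 6 reached its range end while I carried blue, which tilted the tool briefly. I turned the tool upright again before placing it.
- My first ring estimate was about 3 mm short in y, so I corrected it by feel from the contact force.
- When seating blue and white, the wrist force rose to 37–38 N before I backed off. The seated readings came out about 3 mm above nominal each time; blue, yellow and funnel were at the right height in the pictures, so I took this as a measuring offset.

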